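Load the battery charging rack and start the charger

TASK

Load every battery pack standing on the counter into the charging rack, one to a slot, black toe towards you: press a slot's yellow latch paddle down until the latch stays open, then push the pack fully home so that the latch snaps back over its toe. When all packs are latched in, turn the sleeve on the control box to 3, and only then throw the red main switch over to on. Finish with all four latches shut, and leave the other things on the counter where they are.

Things in the scene. Friction and masses are not known exactly. Their poses are not given: they have to be found in the camera images.
- rack: white fixed charging rack, 4 open-topped slots; origin on the table under the row's middle, x away from robot. Slot 1-4 centres: x 0, y +117, +39, -39, -117 mm, floor z 36 mm. A pack is home with its origin there, x along rack x (toe to -x). Slot 54 x 114 mm, 2 mm play each way. Dividers with 45-degree gabled tops reach z 87, rear wall (x +57) and front posts (x -57) z 67 mm.
- pack1: battery pack 1 (may be absent), 0.4-0.6 kg, upright. Grey body x -43 to 55 mm, 50 mm wide (y), 55 tall; black toe at the front (-x), 30 tall, out to x -55. Blue handle bar on top along x: 22 mm wide, x -36 to 36, z 80 to 97 mm, on posts at its ends, 25 mm gap under it. Origin: centre of the 110 x 50 footprint, on the underside.
- pack2: battery pack 2 (may be absent), 0.4-0.6 kg, upright. Grey body x -43 to 55 mm, 50 mm wide (y), 55 tall; black toe at the front (-x), 30 tall, out to x -55. Blue handle bar on top along x: 22 mm wide, x -36 to 36, z 80 to 97 mm, on posts at its ends, 25 mm gap under it. Origin: centre of the 110 x 50 footprint, on the underside.
- pack3: battery pack 3 (may be absent), 0.4-0.6 kg, upright. Grey body x -43 to 55 mm, 50 mm wide (y), 55 tall; black toe at the front (-x), 30 tall, out to x -55. Blue handle bar on top along x: 22 mm wide, x -36 to 36, z 80 to 97 mm, on posts at its ends, 25 mm gap under it. Origin: centre of the 110 x 50 footprint, on the underside.
- pack4: battery pack 4 (may be absent), 0.4-0.6 kg, upright. Grey body x -43 to 55 mm, 50 mm wide (y), 55 tall; black toe at the front (-x), 30 tall, out to x -55. Blue handle bar on top along x: 22 mm wide, x -36 to 36, z 80 to 97 mm, on posts at its ends, 25 mm gap under it. Origin: centre of the 110 x 50 footprint, on the underside.
- latch1 (a joint): yellow latch at the front of slot 1: 0 shut, 0.45 open; over-centre spring, flips near 0.23 and stays. Opened by pressing its paddle down (4-8 N). Shut, its nose hangs 7 mm into the slot, 38 mm above the slot floor, and blocks it. Open, a dark tongue rises 18 mm inside the slot's front; a pack pushed down on it to the floor (8-15 N; its weight is not enough) snaps the latch shut.
- latch1_paddle (a point): pressing point on top of latch 1's yellow black-ribbed paddle (28 mm wide); moves with the latch. Shut: 118 mm to -x of the slot centre, 50 mm above the table. Open: 24 mm lower, 2 mm further to -x. The hinge (along y) is 53 mm to +x of it; when open, the latch's upright part leans to within 28 mm of it.
- latch2 (a joint): yellow latch at the front of slot 2: 0 shut, 0.45 open; over-centre spring, flips near 0.23 and stays. Opened by pressing its paddle down (4-8 N). Shut, its nose hangs 7 mm into the slot, 38 mm above the slot floor, and blocks it. Open, a dark tongue rises 18 mm inside the slot's front; a pack pushed down on it to the floor (8-15 N; its weight is not enough) snaps the latch shut.
- latch2_paddle (a point): pressing point on top of latch 2's yellow black-ribbed paddle (28 mm wide); moves with the latch. Shut: 118 mm to -x of the slot centre, 50 mm above the table. Open: 24 mm lower, 2 mm further to -x. The hinge (along y) is 53 mm to +x of it; when open, the latch's upright part leans to within 28 mm of it.
- latch3 (a joint): yellow latch at the front of slot 3: 0 shut, 0.45 open; over-centre spring, flips near 0.23 and stays. Opened by pressing its paddle down (4-8 N). Shut, its nose hangs 7 mm into the slot, 38 mm above the slot floor, and blocks it. Open, a dark tongue rises 18 mm inside the slot's front; a pack pushed down on it to the floor (8-15 N; its weight is not enough) snaps the latch shut.
- latch3_paddle (a point): pressing point on top of latch 3's yellow black-ribbed paddle (28 mm wide); moves with the latch. Shut: 118 mm to -x of the slot centre, 50 mm above the table. Open: 24 mm lower, 2 mm further to -x. The hinge (along y) is 53 mm to +x of it; when open, the latch's upright part leans to within 28 mm of it.
- latch4 (a joint): yellow latch at the front of slot 4: 0 shut, 0.45 open; over-centre spring, flips near 0.23 and stays. Opened by pressing its paddle down (4-8 N). Shut, its nose hangs 7 mm into the slot, 38 mm above the slot floor, and blocks it. Open, a dark tongue rises 18 mm inside the slot's front; a pack pushed down on it to the floor (8-15 N; its weight is not enough) snaps the latch shut.
- latch4_paddle (a point): pressing point on top of latch 4's yellow black-ribbed paddle (28 mm wide); moves with the latch. Shut: 118 mm to -x of the slot centre, 50 mm above the table. Open: 24 mm lower, 2 mm further to -x. The hinge (along y) is 53 mm to +x of it; when open, the latch's upright part leans to within 28 mm of it.
- sleeve (a joint): black knurled scale sleeve on the grey control box (250 x 110 x 50 mm); grows clockwise seen from above; click stops: 1 at 0, 2 at 0.6, 3 at 1.2, 4 at 1.8 rad, end stops just outside. The numbers are groups of 1 to 4 white dots on the box top; the sleeve's red mark points at the chosen one. Needs under 0.3 N m.
- sleeve_grip (a point): point on the sleeve's vertical axis, 15 mm below its top; the sleeve is 54 mm in diameter and 44 mm tall, its top 95 mm above the table.
- switch (a joint): red main switch lever on the same box, pivot 125 mm to +x of the sleeve's axis and 72 mm above the table: 0 off, leaning 0.5 rad to -x; 1.0 on, leaning 0.5 rad to +x (box x axis); stays where left; about 2 N at its tip.
- switch_tip (a point): centre of the 26 mm red ball at the end of the switch lever, 55 mm from its pivot; moves with the lever.
- oil_bottle: white oil bottle, 64 mm across, 170 mm tall, upright; not part of the job. Origin: centre of its underside.
- spray_can: green spray can, 56 mm across, 160 mm tall, upright; not part of the job. Origin: centre of its underside.
- carton: brown cardboard carton 90 x 150 x 70 mm; not part of the job. Origin: centre of its underside.
- spanner: steel spanner 180 mm long, lying flat; not part of the job. Origin: centre of its underside.
- line_spool: orange spool of trimmer line, 90 mm across, 35 mm tall; not part of the job. Origin: centre of its underside.
- red_tray: small empty red tray 100 x 130 x 45 mm; not part of the job. Origin: centre of its underside.
- mower_blade: flat dark steel blade 50 x 200 x 6 mm, lying flat; not part of the job. Origin: centre of its underside.
Mind the look-alikes: they are no part of the job. What is shaped like the pack4 but green or turquoise is not meant.

How it is judged:
By the outcome, as a careful person would: the job done as asked, in the order asked, and still so for the second after the job is handed in, with the robot touching nothing.
Of pack1, pack2, pack3, pack4 only 2 to 4 are there at a start; the rules pass over those that are not, and their reading is None.
At some moment in a run one of pack1, pack2, pack3, pack4 may be knocked a few centimetres aside while the robot is not near it.
It also fails if it takes over 210 s, if anything falls off the work surface, if the arm or the gripper's body presses on something with over 40 N, if the wrist force passes 120 N, or if a joint passes its speed limit or range.

ROBOT

A 6-joint arm with a two-finger parallel gripper is mounted at the origin on the work surface. World frame = base frame: x ahead of the robot, y to its left, z up, the work surface at z = 0. Lengths are in m, angles in rad, forces in N, time in s.
With the tool pointing down it reaches from about 0.25 to 0.775 m from the base axis. Payload 4 kg.
Tool frame: the origin (TCP) lies midway between the tips of the shut fingers; the grasp point (between the pads) lies 19 mm behind it; x points along the fingers, y is the direction in which the jaws open and shut, and the axes are right-handed (so a half turn about x gives the same grasp; the last joint's range is limited). The gripper opens to 85 mm and grips with 20 to 120 N. Pads are 22 mm wide; open, the fingers measure 114 mm over their backs; the gripper's body (76 mm by 85 mm) begins 54 mm behind the grasp point. The pads swing forward as they close: fully open they stand 13 mm farther back than shut.
Start: joints at [1.097, 0.087, 1.371, -0, 1.684, -0.103], TCP at [0.199, 0.513, 0.231] pointing down, gripper open.
Joint ranges: [-3.1, 3.1], [-0.76, 2.03], [0.27, 2.55], [-1.08, 4.22], [0.17, 2.65], [-2.57, 2.57]. Speed limits (rad/s): [2.79, 2.79, 3.14, 3.14, 3.14, 3.14].

INTERFACE

Orientations are given as a rotation vector (axis times angle).
In Python, from plant import arm gives the robot as it stands.
- The arm moves only by the tool servo_tool, never from a script. Its arguments are lists of equal length, an entry for each row: "travel": the shift along the tool's x, y, z in cm, a list of three; "angular": the turn, a rotation vector about the tool's x, y, z in degrees, a list of three; "hand": the opening, from 0 (shut) to 1 (fully open). In form: {"travel": [[dx, dy, dz], ...], "angular": [[wx, wy, wz], ...], "hand": [hand, ...]}. A call has 1 to 5 rows; each row shifts and turns the pose as measured when the row begins, along the tool's axes as they then stand; what a row does not reach is not made up. A row lasts 1/12 s, in which the tool goes at most 41.7 mm and 7.16 degrees, less where a joint would pass 70% of its speed; a pose out of reach is approached as far as the arm can. A call is refused whole if a number of a shift passes 4.17 or a number of a turn 7.16, either way. A call with a gripper value outside its range is refused whole. The fingers move at their own pace and stop on an object; the grip force is fixed at half the most. Time passes only in rows, so rows that do not move let the fingers close. It gives the time, the measured TCP pose, the force and the opening at its end, in the units of the state.
- arm.state(): the state, without advancing time (a new reading comes with each control period).
- arm.get_image(name): name is "scene" or "top"; returns a dict with "frame" (384x512x3 uint8, red, green, blue), "fx", "fy", "cx", "cy" (pixels), "world_from_camera" (4x4, takes a point from camera to world coordinates). Camera axes: x right, y down, z forward; pixel columns grow to the right and rows downward; lengths in m; the calibration is good to about 2 mm. A picture is of the moment at which its call begins. There is no depth.
- arm.job_done(): hands the job in, once; it reports no verdict.
The state is a dict: "time": time; "joints": joint angles; "joint_velocities": joint speeds; "joint_efforts": joint torques, N m; "tool_pos": TCP position; "tcp_rot": TCP orientation; "wrist_force": force on the tool from outside, world axes, zero at the start; "moment": the same for the moment, N m; "opening": finger opening in m.
Only numpy, scipy, OpenCV 4.12 (cv2) and the standard library are available. Lean on these libraries where they do the work, as an engineer would, in place of code of your own. Each camera call takes 0.05 s, during which the arm holds its last target.

## Working session

There is one attempt and no reset: what is moved stays moved. The work goes in short steps, Python scripts to look and compute and a tool call to move; the robot and the scene stay as the last step left them, time stands still between calls to the robot, and variables do not carry over. Pictures are saved under pics/ and viewed, and the job is handed in when it is done.

Besides the shell and the picture viewer there is one more tool, called by a JSON object that holds its "api" and its "payload", one argument or row to a line. servo_tool: Moves the arm, as the interface text tells. Its arguments: {"type":"object","properties":{"travel":{"type":"array"},"angular":{"type":"array"},"hand":{"type":"array"}},"required":["travel","angular","hand"]}

```bash
ls; mkdir -p pics; python3 - <<'E'
from plant import arm
import cv2,pickle
s=arm.state();print(s)
for n in("scene","top"):
    d=arm.get_image(n);cv2.imwrite(f"pics/{n}0.png",d["frame"][:,:,::-1]);pickle.dump(d,open(f"{n}0.pkl","wb"))
    print(n,d["fx"],d["cx"],d["cy"],d["world_from_camera"].round(3))
E
```

```text
pics
{'time': 0.0, 'joints': array([ 1.09692904e+00,  8.79756886e-02,  1.37228608e+00,  1.93883049e-07,
        1.68358639e+00, -1.03113011e-01]), 'joint_velocities': array([-0.00107771,  0.00072711,  0.00120269,  0.00115067, -0.00051235,
        0.00022399]), 'joint_efforts': array([-1.10556201e-03, -3.51862586e+01, -3.13270569e+01, -4.09965733e-04,
        1.10044191e-02, -5.23482868e-06]), 'tool_pos': array([0.19905599, 0.51217689, 0.23011167]), 'tcp_rot': array([ 0.28920709,  1.5517951 , -0.29261982]), 'wrist_force': array([-0.08041214, -0.04414431,  0.01154656]), 'moment': array([ 0.0013158 , -0.04958323, -0.01591714]), 'opening': 0.08515588660794551}
scene 497.3031551119395 257.5683140837719 188.30023595664906 [[ 0.128  0.548 -0.826  1.917]
 [ 0.992 -0.053  0.118 -0.206]
 [ 0.021 -0.835 -0.55   1.077]
 [ 0.     0.     0.     1.   ]]
top 421.3938521141608 256.06372236798865 189.47557573429623 [[ 0.026 -0.994  0.103  0.354]
 [-0.999 -0.029 -0.024  0.01 ]
 [ 0.027 -0.102 -0.994  1.462]
 [ 0.     0.     0.     1.   ]]
```

View pics/scene0.png

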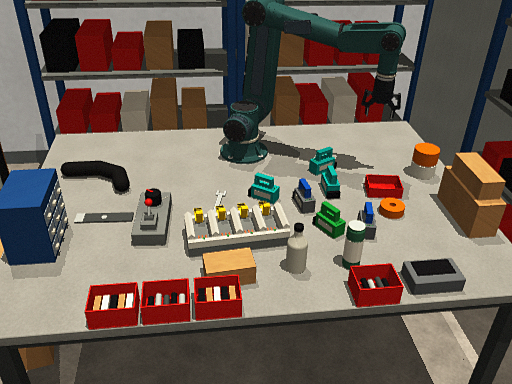

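View pics/top0.png

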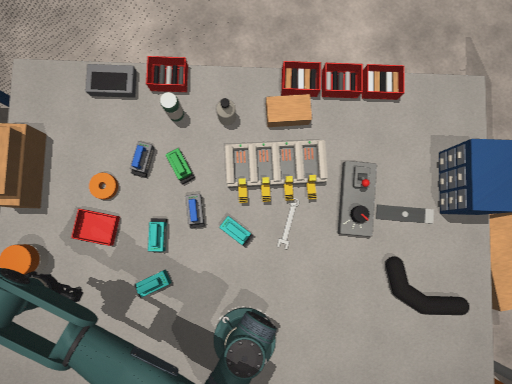

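The top view shows two blue-handled packs, at about (142,157) and (195,208). The green and turquoise ones are decoys. The rack is around (275,165), and the control box is at about (357,198). I'll zoom in next.

```bash
cat > h.py <<'E'
import numpy as np,cv2,pickle
from scipy.spatial.transform import Rotation as R
def ray(d,u,v,z):
    T=d["world_from_camera"];r=T[:3,:3]@np.array([(u-d["cx"])/d["fx"],(v-d["cy"])/d["fy"],1]);o=T[:3,3]
    return o+r*(z-o[2])/r[2]
def proj(d,p):
    T=np.linalg.inv(d["world_from_camera"]);c=T[:3,:3]@np.asarray(p)+T[:3,3]
    return d["fx"]*c[0]/c[2]+d["cx"],d["fy"]*c[1]/c[2]+d["cy"]
def load(n):return pickle.load(open(n+".pkl","rb"))
def grab(n,tag):
    from plant import arm
    d=arm.get_image(n);pickle.dump(d,open(f"{n}{tag}.pkl","wb"));return d
def crop(d,x0,y0,w,h,s,name):
    im=d["frame"][y0:y0+h,x0:x0+w,::-1];cv2.imwrite(name,cv2.resize(im,None,fx=s,fy=s,interpolation=cv2.INTER_CUBIC))
E
python3 - <<'E'
from h import *
d=load("top0")
crop(d,210,125,180,130,4.4,"pics/a.png")
crop(d,110,125,110,130,4.4,"pics/b.png")
d=load("scene0");crop(d,120,160,270,110,2.9,"pics/c.png")
E
```

```text
(no output)
```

View pics/a.png

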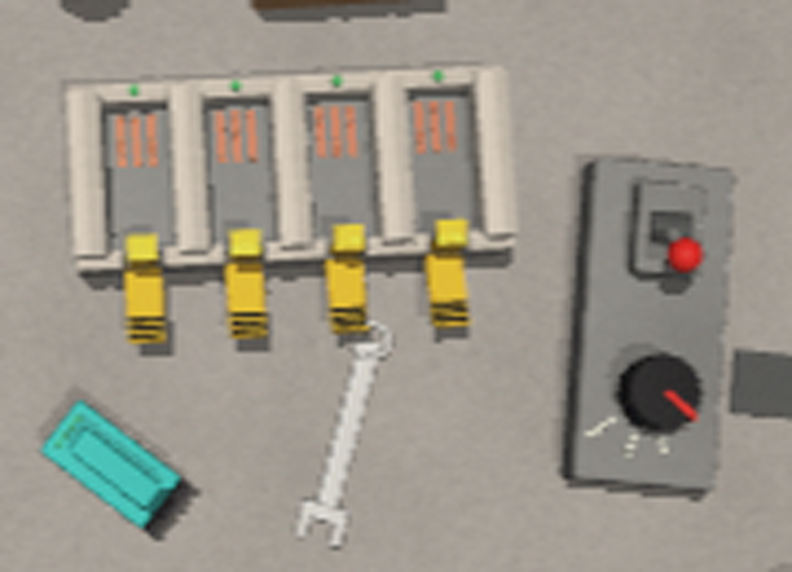

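View pics/b.png

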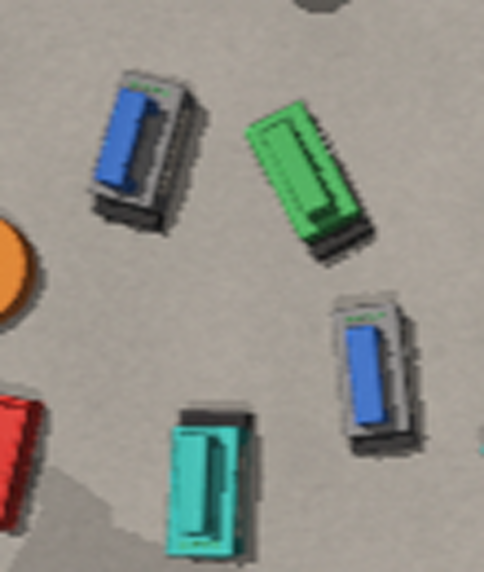

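View pics/c.png

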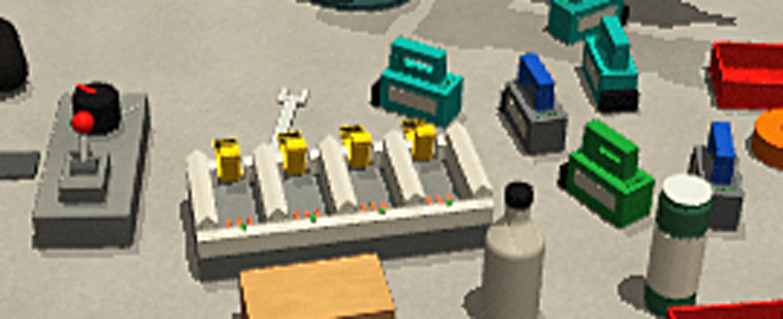

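The red mark points lower right, roughly toward the 1-dot group. The spanner lies by latch 3's paddle, so I'll use slots 1 and 2, the leftmost pair, which are also nearest the packs. Next I'll measure precisely.

```bash
python3 - <<'E'
from h import *
d=load("top0")
crop(d,220,135,110,72,7.2,"pics/d.png")
crop(d,334,155,50,85,7,"pics/e.png")
d=load("scene0");crop(d,175,195,120,65,6.6,"pics/f.png")
E
```

```text
(no output)
```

View pics/d.png

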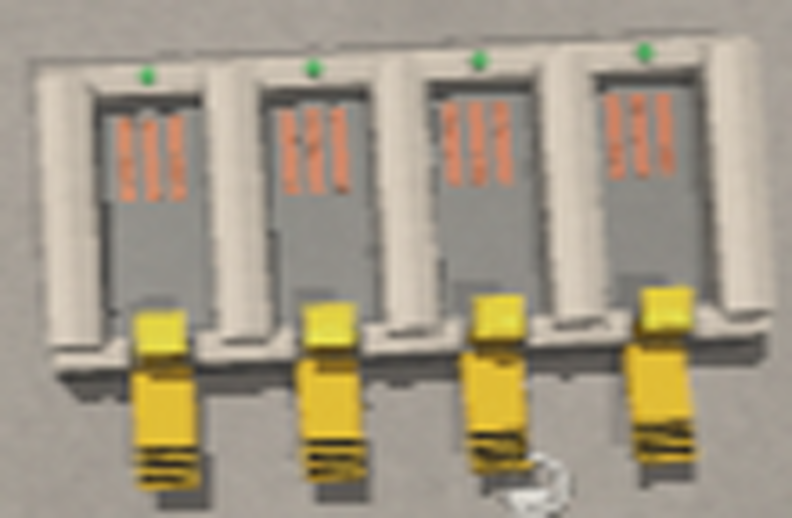

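View pics/e.png

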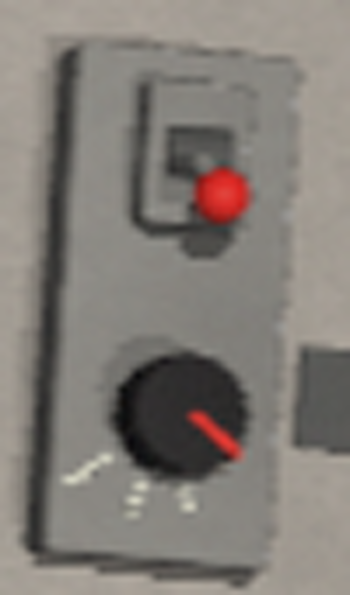

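View pics/f.png

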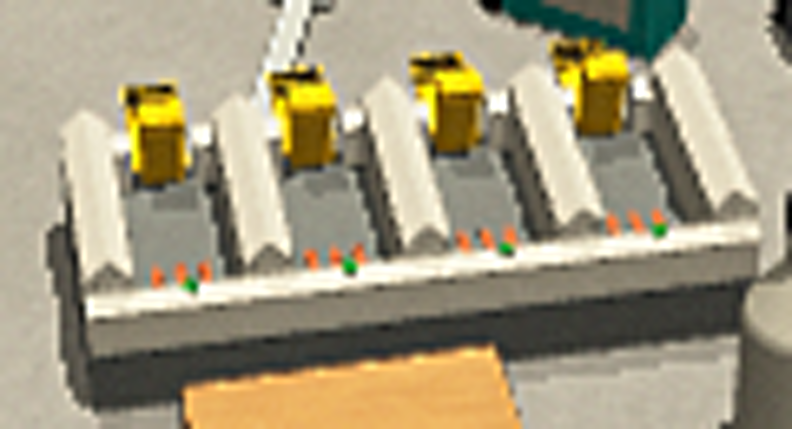

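```bash
python3 - <<'E'
from h import *
for n in("top0","scene0"):
    d=load(n);hsv=cv2.cvtColor(d["frame"],cv2.COLOR_RGB2HSV)
    def comps(lo,hi,box,z,mn,nm):
        m=cv2.inRange(hsv,lo,hi);M=np.zeros_like(m);x0,y0,x1,y1=box;M[y0:y1,x0:x1]=m[y0:y1,x0:x1]
        k,l,s,c=cv2.connectedComponentsWithStats(M)
        for i in range(1,k):
            if s[i,4]>=mn:
                print(n,nm,s[i].tolist(),c[i].round(2),ray(d,*c[i],z).round(4))
    rb=(222,135,330,160) if n=="top0" else (185,195,295,245)
    comps((45,80,50),(85,255,255),rb,.067,1,"led")
    comps((22,120,60),(35,255,255),(222,150,330,205) if n=="top0" else (185,195,295,245),.05,5,"yel")
    comps((105,120,60),(125,255,255),(110,120,220,240) if n=="top0" else (280,160,400,260),.097,8,"blue")
    comps((0,150,90),(6,255,255),(340,150,380,240) if n=="top0" else (130,170,180,230),.095,3,"red")
E
```

```text
top0 led [309, 141, 1, 2, 2] [309.  141.5] [ 0.6661 -0.1991  0.067 ]
top0 led [286, 142, 1, 2, 2] [286.  142.5] [ 0.6601 -0.1213  0.067 ]
top0 led [240, 145, 1, 2, 2] [240.  145.5] [0.6449 0.0334 0.067 ]
top0 led [263, 144, 1, 1, 1] [263. 144.] [ 0.6525 -0.0438  0.067 ]
top0 yel [306, 175, 10, 24, 158] [311.08 186.32] [ 0.5158 -0.2108  0.05  ]
top0 yel [261, 177, 9, 19, 132] [265.09 186.58] [ 0.5104 -0.0551  0.05  ]
top0 yel [285, 176, 8, 7, 44] [288.84 178.64] [ 0.5398 -0.1349  0.05  ]
top0 yel [239, 178, 7, 8, 46] [241.89 181.22] [0.5263 0.0237 0.05  ]
top0 yel [283, 184, 11, 16, 108] [288.31 191.07] [ 0.4974 -0.1338  0.05  ]
top0 yel [238, 187, 10, 16, 113] [242.44 194.25] [0.4822 0.0205 0.05  ]
top0 yel [262, 197, 9, 5, 28] [266.43 198.64] [ 0.4697 -0.0606  0.05  ]
top0 blue [132, 145, 14, 24, 163] [137.67 156.32] [0.5922 0.3649 0.097 ]
top0 blue [189, 199, 9, 23, 151] [192.71 209.75] [0.4231 0.1791 0.097 ]
top0 red [362, 179, 7, 8, 46] [365.   182.39] [ 0.5289 -0.3816  0.095 ]
top0 red [361, 214, 7, 6, 17] [364.29 216.35] [ 0.4171 -0.3793  0.095 ]
scene0 led [256, 195, 1, 1, 1] 
[... 1301 characters left out ...]
 57] [219.98 209.54] [ 0.4972 -0.1346  0.05  ]
scene0 yel [193, 208, 10, 13, 57] [197.3  211.91] [ 0.5034 -0.214   0.05  ]
scene0 yel [247, 210, 1, 7, 7] [247. 213.] [ 0.5271 -0.0424  0.05  ]
scene0 yel [202, 215, 2, 5, 6] [202.17 217.33] [ 0.5367 -0.1983  0.05  ]
scene0 yel [242, 215, 4, 2, 6] [243.67 215.33] [ 0.5395 -0.0554  0.05  ]
scene0 blue [300, 178, 11, 20, 114] [306.08 187.65] [0.4587 0.1787 0.097 ]
scene0 blue [299, 185, 4, 4, 10] [300.4 187. ] [0.4525 0.1591 0.097 ]
scene0 blue [365, 202, 9, 22, 136] [369.01 212.5 ] [0.6287 0.3584 0.097 ]
scene0 red [146, 189, 7, 3, 13] [149. 190.] [ 0.4168 -0.3796  0.095 ]
scene0 red [145, 198, 7, 8, 44] [147.98 201.34] [ 0.4872 -0.3793  0.095 ]
```

```bash
cat > rk.py <<'E'
from h import *
def led(d,p):
    u,v=proj(d,p);f=d["frame"].astype(float);y0,x0=int(round(v))-3,int(round(u))-3
    w=f[y0:y0+7,x0:x0+7];g=np.clip(w[...,1]-w[...,0]-5,0,None);Y,X=np.mgrid[y0:y0+7,x0:x0+7]
    return ray(d,(g*X).sum()/g.sum(),(g*Y).sum()/g.sum(),.067)
def edge(d,P0,ax,perp,lo,hi,plo,phi,z):
    # mean brightness profile along ax averaged along perp
    t=np.arange(lo,hi,.0005);q=np.linspace(plo,phi,25)
    U=np.array([[proj(d,[*(P0+ax*a+perp*b),z]) for a in t] for b in q],np.float32)
    g=cv2.remap(cv2.cvtColor(d["frame"],cv2.COLOR_RGB2GRAY).astype(np.float32),U[...,0],U[...,1],cv2.INTER_CUBIC).mean(0)
    return t,g
if __name__=="__main__":
    for n in("top0","scene0"):
        d=load(n)
        L=np.array([led(d,[.6573-np.sin(.084)*y,-.0822+np.cos(.084)*y,.067]) for y in(.117,.039,-.039,-.117)])
        print(n,L.round(4).tolist())
        p=np.polyfit(L[:,1],L[:,0],1);psi=-np.arctan(p[0]);c=L.mean(0)[:2];print("psi",psi,"c",c, "len",np.linalg.norm(L[0]-L[3]))
        ps=.084;ax=np.array([np.cos(ps),np.sin(ps)]);pe=np.array([-ax[1],ax[0]])
        for y in(.117,.039,-.039,-.117):
            t,g=edge(d,c+pe*y,ax,pe,-.03,.03,-.016,.016,.067)
            dg=np.gradient(cv2.GaussianBlur(g.reshape(1,-1),(0,0),3)[0])
            i=[k for k in range(1,len(dg)-1) if abs(dg[k])>abs(dg[k-1]) and abs(dg[k])>=abs(dg[k+1]) and abs(dg[k])>.8]
            print(y,[(round(t[k]*1000,1),round(dg[k],1)) for k in i])
E
python3 rk.py
```

```text
top0 [[0.6465, 0.0335, 0.067], [0.6528, -0.0441, 0.067], [0.659, -0.1218, 0.067], [0.6654, -0.1994, 0.067]]
psi 0.08069521479159837 c [ 0.65590484 -0.08294446] len 0.2336900245405455
0.117 [(np.float64(-17.5), np.float32(-5.6)), (np.float64(-8.0), np.float32(10.9)), (np.float64(-3.0), np.float32(-0.9)), (np.float64(1.0), np.float32(1.2)), (np.float64(6.0), np.float32(-5.0)), (np.float64(11.0), np.float32(2.0))]
0.039 [(np.float64(-16.5), np.float32(-6.2)), (np.float64(-8.5), np.float32(10.4)), (np.float64(0.5), np.float32(1.2)), (np.float64(5.5), np.float32(-4.5)), (np.float64(11.0), np.float32(1.5))]
-0.039 [(np.float64(-16.5), np.float32(-6.9)), (np.float64(-9.0), np.float32(9.4)), (np.float64(0.5), np.float32(1.2)), (np.float64(5.5), np.float32(-4.6)), (np.float64(11.5), np.float32(2.0))]
-0.117 [(np.float64(-17.0), np.float32(-6.9)), (np.float64(-9.5), np.float32(8.3)), (np.float64(0.0), np.float32(0.8)), (np.float64(5.5), np.float32(-3.9)), (np.float64(11.0), np.float32(2.1))]
scene0 [[0.6488, 0.0341, 0.067], [0.6553, -0.0433, 0.067], [0.6608, -0.1214, 0.067], [0.6679, -0.1986, 0.067]]
psi 0.080744299640284 c [ 0.6581933  -0.08228305] len 0.23348846675601131
0.117 [(np.float64(2.5), np.float32(5.6)), (np.float64(17.5), np.float32(-9.8)), (np.float64(25.5), np.float32(1.5))]
0.039 [(np.float64(0.5), np.float32(5.4)), (np.float64(8.5), np.float32(3.5)), (np.float64(17.0), np.float32(-10.6)), (np.float64(24.5), np.float32(1.5))]
-0.039 [(np.float64(0.0), np.float32(5.5)), (np.float64(9.5), np.float32(2.5)), (np.float64(17.0), np.float32(-11.5)), (np.float64(24.0), np.float32(2.0))]
-0.117 [(np.float64(1.5), np.float32(5.7)), (np.float64(17.0), np.float32(-11.0)), (np.float64(24.0), np.float32(1.9))]
```

```bash
cat > ov.py <<'E'
from h import *
import sys
def ov(d,O,psi,box,s,name):
    x0,y0,w,h=box;im=cv2.resize(d["frame"][y0:y0+h,x0:x0+w,::-1],None,fx=s,fy=s,interpolation=cv2.INTER_CUBIC)
    c,sn=np.cos(psi),np.sin(psi)
    def P(x,y,z):
        u,v=proj(d,[O[0]+c*x-sn*y,O[1]+sn*x+c*y,z]);return int((u-x0+.5)*s),int((v-y0+.5)*s)
    def L(a,b,col):cv2.line(im,P(*a),P(*b),col,1)
    for y in(.117,.039,-.039,-.117):
        L((.057,y-.027,.067),(.057,y+.027,.067),(0,0,255))
        L((-.057,y-.027,.067),(-.057,y+.027,.067),(0,0,255))
        cv2.circle(im,P(-.118,y,.05),3,(255,0,0),-1)
    for y in(.156,.078,0,-.078,-.156):L((-.057,y,.087),(.057,y,.087),(255,0,255))
    cv2.imwrite(name,im)
if __name__=="__main__":
    psi=.0807;O=np.array([.657,-.0826])-.063*np.array([np.cos(psi),np.sin(psi)]);print(O)
    ov(load("top0"),O,psi,(220,135,110,72),7.2,"pics/g.png")
    ov(load("scene0"),O,psi,(175,195,120,65),6.6,"pics/h.png")
E
python3 ov.py
```

```text
[ 0.59420503 -0.08767858]
```

View pics/g.png

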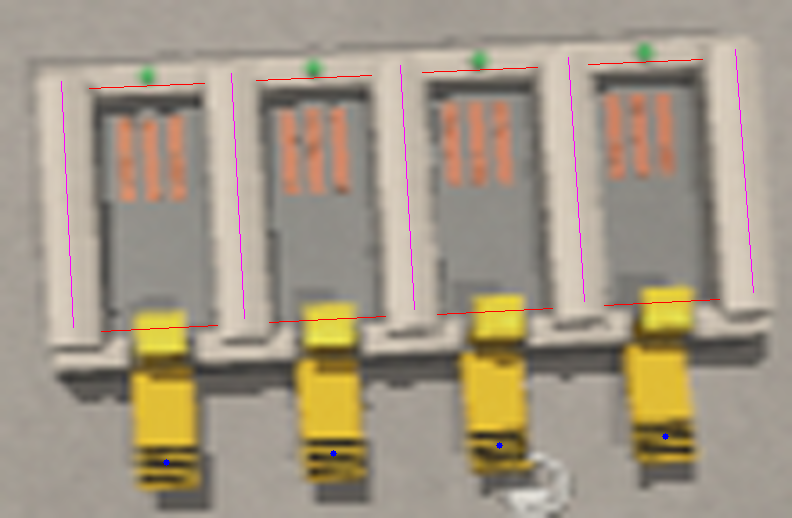

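View pics/h.png

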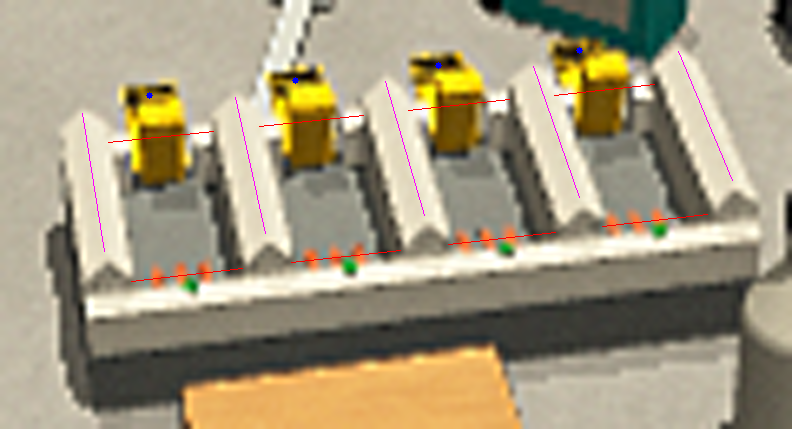

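```bash
python3 - <<'E'
from h import *
a=load("top0")["frame"][135:188,222:275,::-1];b=load("scene0")["frame"][198:248,230:295,::-1]
r=lambda i,s:cv2.resize(i,None,fx=s,fy=s,interpolation=cv2.INTER_NEAREST)
cv2.imwrite("pics/i.png",r(a,11));cv2.imwrite("pics/j.png",r(b,11))
E
```

```text
(no output)
```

View pics/i.png

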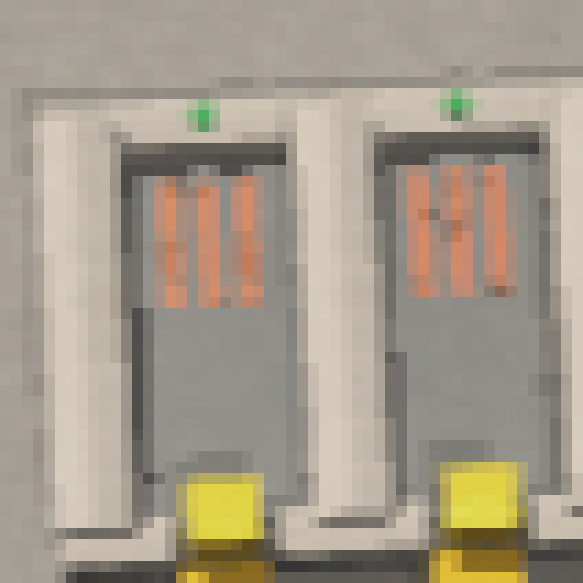

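View pics/j.png

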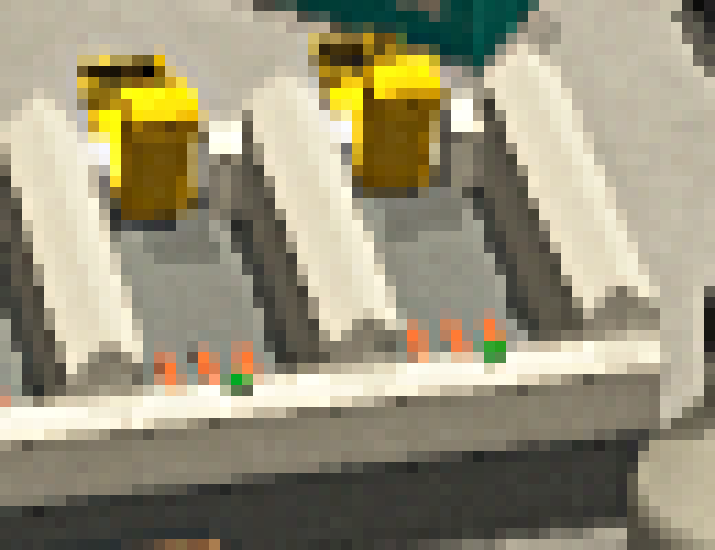

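```bash
python3 - <<'E'
from h import *
t,s=load("top0"),load("scene0")
def tri(a,b):
    A=[];B=[]
    for d,(u,v) in((t,a),(s,b)):
        T=d["world_from_camera"];r=T[:3,:3]@np.array([(u-d["cx"])/d["fx"],(v-d["cy"])/d["fy"],1]);r/=np.linalg.norm(r);M=np.eye(3)-np.outer(r,r);A.append(M);B.append(M@T[:3,3])
    p=np.linalg.lstsq(np.vstack(A),np.hstack(B),rcond=None)[0];return p.round(4),[np.round(np.array(proj(d,p))-q,2) for d,q in((t,a),(s,b))]
I=lambda x,y:(222+x/11-.5,135+y/11-.5);J=lambda x,y:(230+x/11-.5,198+y/11-.5)
print("post s1 +y",tri(I(150,530),J(462,115)))
print("post s2 +y",tri(I(400,510),J(225,137)))
print("yel top s1",tri(I(225,508),J(405,90)))
print("yel top s2",tri(I(482,492),J(160,105)))
print("inner rear wall corner right end s1",tri(I(288,142),J(400,365)))
print("red ball",tri((365,182.4),(148,201.3)))
print("red mark",tri((364.3,216.35),(149,190)))
print("blue A",tri((192.7,209.75),(306.1,187.6)))
E
```

```text
post s1 +y (array([0.5194, 0.0454, 0.0599]), [array([0.17, 0.03]), array([ 0.16, -0.  ])])
post s2 +y (array([ 0.5274, -0.031 ,  0.0625]), [array([0.35, 0.06]), array([0.34, 0.01])])
yel top s1 (array([0.5251, 0.0242, 0.0753]), [array([-0.29, -0.05]), array([-0.28, -0.  ])])
yel top s2 (array([ 0.5316, -0.0536,  0.0796]), [array([-0.07, -0.01]), array([-0.07, -0.  ])])
inner rear wall corner right end s1 (array([0.6412, 0.0075, 0.0574]), [array([-0.02, -0.  ]), array([-0.02, -0.  ])])
red ball (array([ 0.5255, -0.3744,  0.1213]), [array([0.08, 0.  ]), array([0.07, 0.01])])
red mark (array([ 0.4171, -0.3794,  0.0952]), [array([0.04, 0.  ]), array([0.04, 0.01])])
blue A (array([0.4248, 0.1848, 0.0744]), [array([-0.87, -0.18]), array([-0.79,  0.05])])
```

```bash
cat > mv.py <<'E'
from h import *
import sys
# usage: mv.py x y z yaw(deg; direction of jaw(y) axis rel. world y, modulo 180)
def delta(x,y,z,yaw):
    from plant import arm
    s=arm.state();Rc=R.from_rotvec(s["tcp_rot"]).as_matrix();best=None
    for k in(0,180):
        a=np.radians(yaw+k);Y=np.array([-np.sin(a),np.cos(a),0]);X=np.array([0,0,-1.]);Rt=np.c_[X,Y,np.cross(X,Y)]
        w=np.degrees(R.from_matrix(Rc.T@Rt).as_rotvec())
        if best is None or np.linalg.norm(w)<np.linalg.norm(best[0]):best=(w,k)
    t=100*Rc.T@(np.array([x,y,z])-s["tool_pos"])
    print("t",round(s["time"],2),"pos",s["tool_pos"].round(4),"F",s["wrist_force"].round(1),"open",round(s["opening"],4),"j6",round(s["joints"][5],2))
    print("tool axes in world y:",Rc[:,1].round(3),"z:",Rc[:,2].round(3))
    print("travel cm",t.round(2),"turn deg",best[0].round(2),"flip",best[1],"rows>=",np.ceil(max(np.linalg.norm(t)/4.17,np.linalg.norm(best[0])/7.16)))
if __name__=="__main__":
    delta(*map(float,sys.argv[1:5]))
E
python3 mv.py .465 .0193 .12 4.6
python3 - <<'E'
from h import *
d=load("top0");hsv=cv2.cvtColor(d["frame"],cv2.COLOR_RGB2HSV);m=cv2.inRange(hsv,(105,120,60),(125,255,255))
for box in((125,140,150,175),(185,195,205,225)):
    M=np.zeros_like(m);M[box[1]:box[3],box[0]:box[2]]=m[box[1]:box[3],box[0]:box[2]]
    c=max(cv2.findContours(M,0,2)[0],key=cv2.contourArea)
    W=np.array([ray(d,*p[0],.097)[:2] for p in c],np.float32)
    r=cv2.minAreaRect(W*1000);print(r)
    v=hsv[...,2][M>0];print(np.percentile(v,[5,25,50,75,95]))
E
```

```text
t 0.1 pos [0.1991 0.5122 0.2302] F [ 0.2  0.  -0.9] open 0.0854 j6 -0.1
tool axes in world y: [ 0.362  0.932 -0.002] z: [ 0.932 -0.362 -0.   ]
travel cm [ 11.09 -36.29  42.65] turn deg [-25.84  -0.04   0.11] flip 0 rows>= 14.0
((591.576416015625, 362.6084899902344), (29.4594783782959, 73.0962905883789), 76.88912963867188)
[ 67.1 145.5 191.  194.  197. ]
((422.9039001464844, 179.06993103027344), (71.79737091064453, 21.647686004638672), 8.636834144592285)
[115.5 173.  198.  199.  202. ]
```

{"api": "servo_tool", "payload": {
  "travel": [
    [0, -2.5, 3.0],
    [0, -2.7, 2.9],
    [0, -2.9, 2.6],
    [0, -3.1, 2.3],
    [0, -3.3, 2.0]
  ],
  "angular": [
    [-5.2, 0, 0],
    [-5.2, 0, 0],
    [-5.2, 0, 0],
    [-5.2, 0, 0],
    [-5, 0, 0]
  ],
  "hand": [0, 0, 0, 0, 0]
}}

```text
time: 0.52
tool_pos: [0.2976, 0.3444, 0.2248]
tcp_rot: [-0.094, 1.577, 0.086]
wrist_force: [0.4, 1.1, 0.3]
opening: 0.0255
```

```bash
python3 mv.py .465 .0193 .12 4.6
```

```text
t 0.52 pos [0.2976 0.3444 0.2248] F [0.4 1.1 0.3] open 0.0255 j6 -0.95
tool axes in world y: [-0.114  0.993 -0.005] z: [ 0.993  0.114 -0.008]
travel cm [ 10.55 -34.16  13.01] turn deg [ 1.95 -0.47  0.3 ] flip 0 rows>= 10.0
```

{"api": "servo_tool", "payload": {
  "travel": [
    [0.3, -3.8, 1.4],
    [0.3, -3.8, 1.4],
    [0.3, -3.8, 1.4],
    [0.3, -3.8, 1.4],
    [0.3, -3.8, 1.4]
  ],
  "angular": [
    [0.4, -0.1, 0],
    [0.4, -0.1, 0.1],
    [0.4, -0.1, 0.1],
    [0.4, -0.1, 0.1],
    [0.4, -0.1, 0]
  ],
  "hand": [0, 0, 0, 0, 0]
}}

```text
time: 0.93
tool_pos: [0.387, 0.1568, 0.2082]
tcp_rot: [-0.067, 1.569, 0.067]
wrist_force: [0.4, 1.5, 0.2]
opening: -0.0001
```

{"api": "servo_tool", "payload": {
  "travel": [
    [1.2, -3.4, 1.2],
    [1.4, -3.4, 1.2],
    [1.6, -3.4, 1.2],
    [1.6, -3.2, 1.2],
    [1.6, -1.6, 1.0]
  ],
  "angular": [
    [0, 0, 0],
    [0, 0, 0],
    [0, 0, 0],
    [0, 0, 0],
    [0, 0, 0]
  ],
  "hand": [0, 0, 0, 0, 0]
}}

```text
time: 1.35
tool_pos: [0.4612, 0.0005, 0.1344]
tcp_rot: [-0.063, 1.561, 0.061]
wrist_force: [0.4, 0.5, -0.2]
opening: -0.0001
```

```bash
python3 mv.py .465 .0193 .06 4.6; python3 - <<'E'
from h import *
d=grab("top","1");crop(d,200,130,140,120,5.6,"pics/k.png")
d=grab("scene","1");crop(d,170,130,140,120,5.6,"pics/l.png")
E
```

```text
t 1.35 pos [0.4612 0.0005 0.1344] F [ 0.4  0.5 -0.2] open -0.0001 j6 -1.77
tool axes in world y: [-0.079  0.997 -0.002] z: [0.997 0.079 0.009]
travel cm [7.44 1.86 0.46] turn deg [-0.08  0.53  0.1 ] flip 0 rows>= 2.0
```

View pics/k.png

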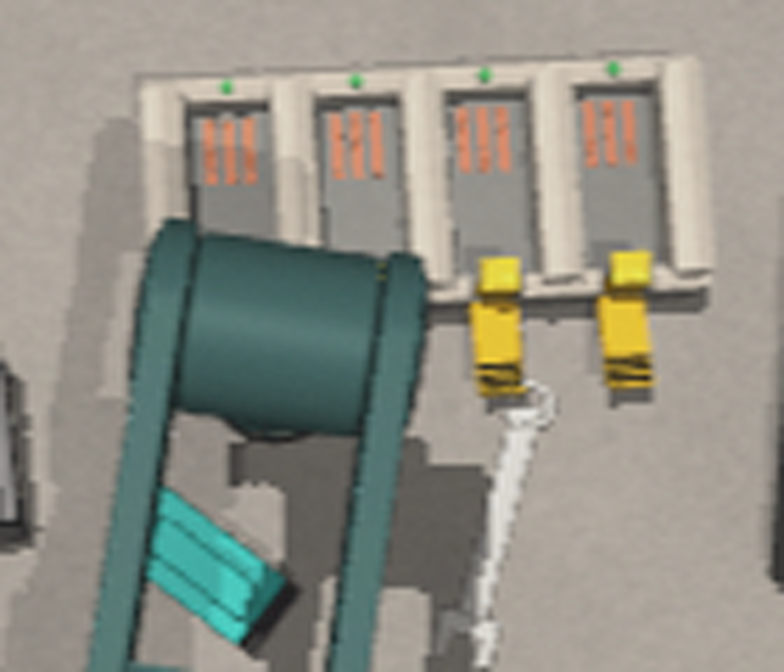

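View pics/l.png

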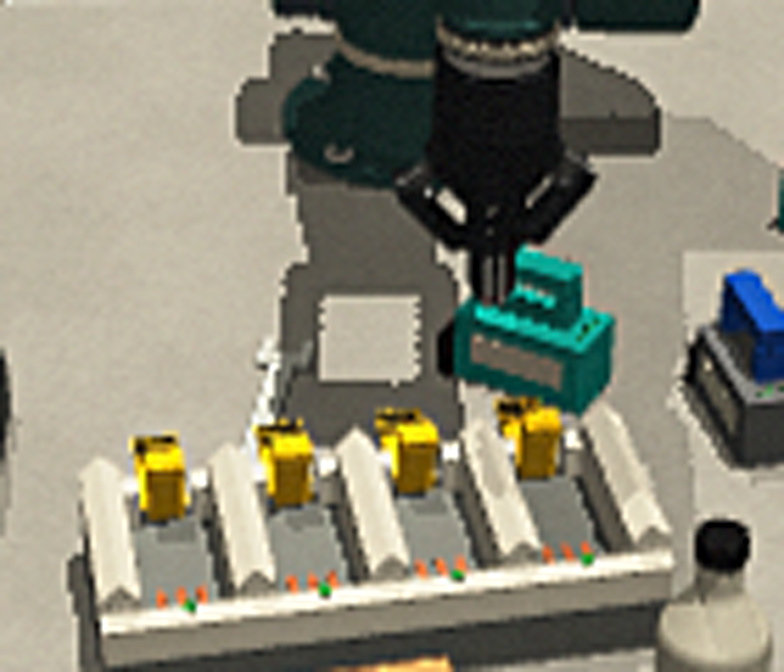

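```bash
python3 - <<'E'
from h import *
d=load("scene1");u,v=proj(d,[.4612,.0005,.1344]);print(u,v,(u-170)*5.6,(v-130)*5.6)
E
```

```text
257.2912097916444 181.83397694088433 488.83077483320864 290.2702708689522
```

```bash
python3 - <<'E'
from h import *
d=load("top0")
for p in((228.5,217),(251,235),(244,245.5),(219.5,228)):print(p,ray(d,*p,.055).round(3))
hsv=cv2.cvtColor(d["frame"],cv2.COLOR_RGB2HSV);m=cv2.inRange(hsv,(80,120,60),(95,255,255));M=np.zeros_like(m);M[205:255,212:262]=m[205:255,212:262]
c=max(cv2.findContours(M,0,2)[0],key=cv2.contourArea)
for z in(.055,.097):print(z,cv2.boxPoints(cv2.minAreaRect(np.array([ray(d,*p[0],z)[:2] for p in c],np.float32)*1000)).round())
E
```

```text
(228.5, 217) [0.404 0.065 0.055]
(251, 235) [ 0.347 -0.012  0.055]
(244, 245.5) [0.312 0.01  0.055]
(219.5, 228) [0.367 0.093 0.055]
0.055 [[314.  17.]
 [353. -11.]
 [410.  68.]
 [371.  96.]]
0.097 [[315.  17.]
 [354. -10.]
 [408.  66.]
 [370.  93.]]
```

{"api": "servo_tool", "payload": {
  "travel": [
    [1.8, 0.7, 0.1],
    [2, 0.6, 0.1],
    [2, 0.5, 0.1],
    [1, 0.1, 0],
    [0.3, 0, 0]
  ],
  "angular": [
    [0, 0.3, 0],
    [0, 0.2, 0],
    [0, 0, 0],
    [0, 0, 0],
    [0, 0, 0]
  ],
  "hand": [0, 0, 0, 0, 0]
}}

```text
time: 1.87
tool_pos: [0.4609, 0.0228, 0.06]
tcp_rot: [-0.058, 1.575, 0.061]
wrist_force: [-0.9, -0.7, 0.7]
opening: 0.0
```

```bash
python3 mv.py .465 .0193 .05 4.6
```

```text
t 1.87 pos [0.4609 0.0228 0.06  ] F [-0.9 -0.7  0.7] open 0.0 j6 -1.72
tool axes in world y: [-0.075  0.997  0.002] z: [ 0.997  0.075 -0.005]
travel cm [ 0.99 -0.38  0.39] turn deg [-0.27 -0.3  -0.13] flip 0 rows>= 1.0
```

{"api": "servo_tool", "payload": {
  "travel": [
    [0.5, -0.3, 0.2],
    [0.7, 0, 0],
    [0.7, 0, 0],
    [0.7, 0, 0],
    [0.5, 0, 0]
  ],
  "angular": [
    [0, 0, 0],
    [0, 0, 0],
    [0, 0, 0],
    [0, 0, 0],
    [0, 0, 0]
  ],
  "hand": [0, 0, 0, 0, 0]
}}

```text
time: 2.28
tool_pos: [0.4647, 0.0203, 0.031]
tcp_rot: [-0.06, 1.57, 0.062]
wrist_force: [0.2, 0.5, 0.6]
opening: -0.0002
```

{"api": "servo_tool", "payload": {
  "travel": [
    [0.4, 0, 0],
    [0.3, 0, 0]
  ],
  "angular": [
    [0, 0, 0],
    [0, 0, 0]
  ],
  "hand": [0, 0, 0]
}}

```text
invalid input at $.hand: expected 2 entries
```

{"api": "servo_tool", "payload": {
  "travel": [
    [0.4, 0, 0],
    [0.3, 0, 0]
  ],
  "angular": [
    [0, 0, 0],
    [0, 0, 0]
  ],
  "hand": [0, 0]
}}

```text
time: 2.45
tool_pos: [0.4654, 0.0202, 0.0241]
tcp_rot: [-0.06, 1.569, 0.062]
wrist_force: [-6.4, 0.3, 20.9]
opening: -0.0
```

{"api": "servo_tool", "payload": {
  "travel": [
    [-2, 0, 0],
    [-3.5, 0, 0],
    [-2, -3, 0],
    [0, -3.5, 0],
    [0, -1.5, 0]
  ],
  "angular": [
    [0, 0, 0],
    [0, 0, 0],
    [0, 0, 0],
    [0, 0, 0],
    [0, 0, 0]
  ],
  "hand": [0, 0, 0, 0, 0]
}}

```text
time: 2.87
tool_pos: [0.4722, -0.0591, 0.1007]
tcp_rot: [-0.066, 1.568, 0.068]
wrist_force: [0.2, -0.2, -0.5]
opening: -0.0002
```

```bash
python3 mv.py .4705 -.0584 .06 4.6;python3 - <<'E'
from h import *
d=grab("scene","2");crop(d,170,130,140,120,5.6,"pics/m.png")
E
```

```text
t 2.87 pos [ 0.4722 -0.0591  0.1007] F [ 0.2 -0.2 -0.5] open -0.0002 j6 -1.9
tool axes in world y: [-0.085  0.996  0.001] z: [0.996 0.085 0.002]
travel cm [ 4.07  0.08 -0.17] turn deg [ 0.29  0.1  -0.08] flip 0 rows>= 1.0
```

View pics/m.png

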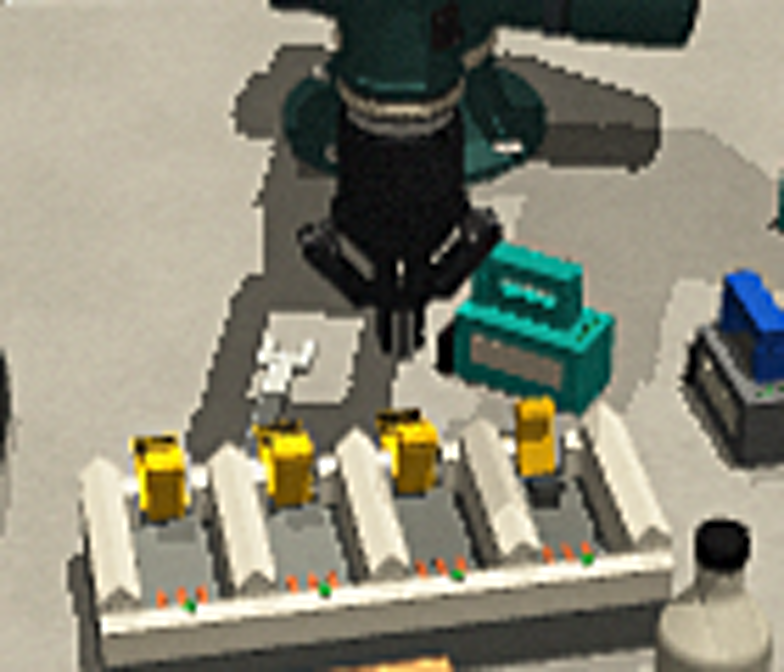

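Latch 1 is open: its paddle is down and the tongue shows at about (545,488). Next is latch 2.

{"api": "servo_tool", "payload": {
  "travel": [
    [2, 0, -0.1],
    [2, 0, -0.1],
    [1, 0, 0],
    [1, 0, 0],
    [1, 0, 0]
  ],
  "angular": [
    [0, 0, 0],
    [0, 0, 0],
    [0, 0, 0],
    [0, 0, 0],
    [0, 0, 0]
  ],
  "hand": [0, 0, 0, 0, 0]
}}

```text
time: 3.33
tool_pos: [0.4756, -0.0634, 0.0328]
tcp_rot: [-0.063, 1.556, 0.059]
wrist_force: [0.7, -0.4, -0.2]
opening: -0.0002
```

{"api": "servo_tool", "payload": {
  "travel": [
    [0.4, 0, 0],
    [0.2, 0, 0]
  ],
  "angular": [
    [0, 0, 0],
    [0, 0, 0]
  ],
  "hand": [0, 0]
}}

```text
time: 3.5
tool_pos: [0.475, -0.0627, 0.0249]
tcp_rot: [-0.064, 1.558, 0.06]
wrist_force: [-4.6, -0.6, 15.9]
opening: -0.0002
```

{"api": "servo_tool", "payload": {
  "travel": [
    [-2.5, 0, 0],
    [-4, 0, 0],
    [-2.5, 2.5, 0],
    [-1, 3.8, -0.5],
    [0, 4, -0.8]
  ],
  "angular": [
    [0, 0, 0],
    [0, 0.2, 0],
    [0, 0.2, 0],
    [1, 0.2, 0],
    [1, 0, 0]
  ],
  "hand": [0, 0, 0, 1, 1]
}}

```text
time: 3.92
tool_pos: [0.4557, 0.0382, 0.1281]
tcp_rot: [-0.027, 1.569, 0.024]
wrist_force: [0.9, 0.6, -0.0]
opening: 0.0234
```

```bash
python3 mv.py .4229 .1791 .12 8;python3 - <<'E'
from h import *
d=grab("scene","3");crop(d,170,130,140,120,5.6,"pics/n.png")
d=grab("top","3");crop(d,110,110,220,150,3.6,"pics/o.png")
E
```

```text
t 3.92 pos [0.4557 0.0382 0.1281] F [ 0.9  0.6 -0. ] open 0.0234 j6 -1.64
tool axes in world y: [-0.033  0.999 -0.002] z: [0.999 0.033 0.002]
travel cm [ 0.78 14.19 -2.82] turn deg [-6.13  0.09  0.12] flip 0 rows>= 4.0
```

View pics/n.png

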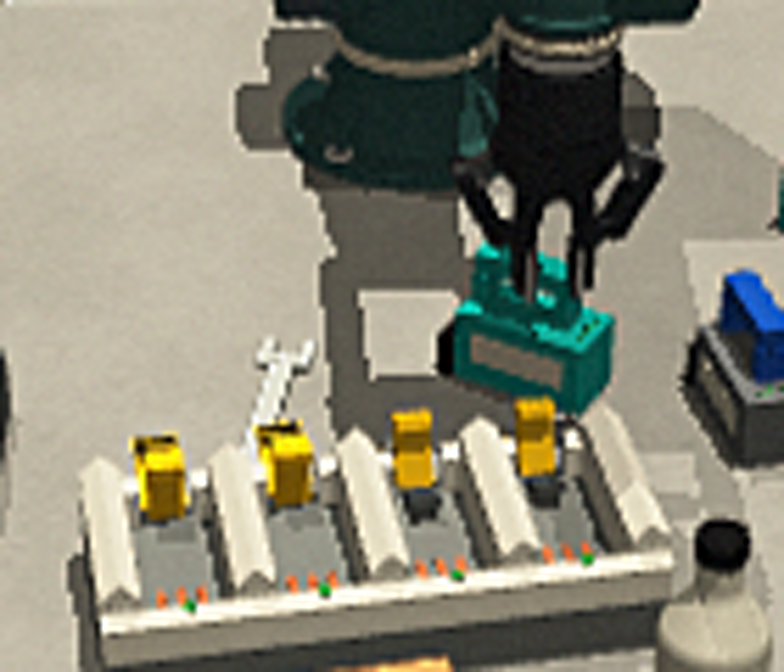

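View pics/o.png

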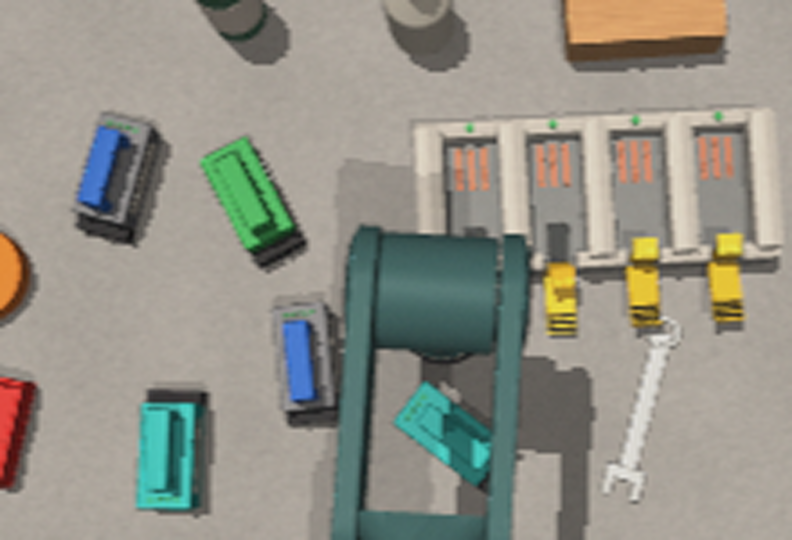

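Both latches are open and pack A is still in place at about (300,360). I'll approach it now.

{"api": "servo_tool", "payload": {
  "travel": [
    [-0.5, 3.8, -0.5],
    [0, 4, -0.7],
    [0, 3.8, -0.6],
    [0.3, 2.4, -0.6],
    [0.6, 0.5, -0.2]
  ],
  "angular": [
    [-1, 0, 0],
    [-1.3, 0, 0],
    [-1.3, 0, 0],
    [-1.3, 0, 0],
    [-1.3, 0, 0]
  ],
  "hand": [1, 1, 1, 1, 1]
}}

```text
time: 4.43
tool_pos: [0.4193, 0.187, 0.1238]
tcp_rot: [-0.12, 1.561, 0.12]
wrist_force: [-0.2, -0.4, -0.7]
opening: 0.0853
```

```bash
python3 mv.py .4229 .1791 .069 8
```

```text
t 4.43 pos [0.4193 0.187  0.1238] F [-0.2 -0.4 -0.7] open 0.0853 j6 -1.43
tool axes in world y: [-0.152  0.988  0.   ] z: [0.988 0.152 0.007]
travel cm [ 5.48 -0.84  0.2 ] turn deg [ 0.77  0.39 -0.01] flip 0 rows>= 2.0
```

{"api": "servo_tool", "payload": {
  "travel": [
    [1, -0.8, 0.2],
    [2, -0.3, 0],
    [1.5, 0, 0],
    [0.8, 0, 0],
    [0, 0, 0]
  ],
  "angular": [
    [0.5, 0.4, 0],
    [0, 0, 0],
    [0, 0, 0],
    [0, 0, 0],
    [0, 0, 0]
  ],
  "hand": [1, 1, 1, 1, 1]
}}

```text
time: 4.85
tool_pos: [0.424, 0.1727, 0.0656]
tcp_rot: [-0.119, 1.569, 0.112]
wrist_force: [-0.6, -0.8, -0.8]
opening: 0.0852
```

```bash
python3 mv.py .4229 .1791 .069 8
```

```text
t 4.85 pos [0.424  0.1727 0.0656] F [-0.6 -0.8 -0.8] open 0.0852 j6 -1.45
tool axes in world y: [-0.146  0.989 -0.004] z: [ 0.989  0.146 -0.002]
travel cm [-0.34  0.65 -0.02] turn deg [ 0.42 -0.09  0.23] flip 0 rows>= 1.0
```

{"api": "servo_tool", "payload": {
  "travel": [
    [-0.3, 0.6, 0],
    [0, 0, 0],
    [0, 0, 0],
    [0, 0, 0],
    [0, 0, 0]
  ],
  "angular": [
    [0.3, 0, 0.2],
    [0, 0, 0],
    [0, 0, 0],
    [0, 0, 0],
    [0, 0, 0]
  ],
  "hand": [1, 0.3, 0.1, 0, 0]
}}

```text
time: 5.27
tool_pos: [0.4254, 0.1766, 0.0702]
tcp_rot: [-0.108, 1.568, 0.107]
wrist_force: [0.4, -0.5, 0.0]
opening: 0.0387
```

{"api": "servo_tool", "payload": {
  "travel": [
    [0, 0, 0],
    [0, 0, 0],
    [-1, 0, 0],
    [-2, 0, 0],
    [-2, 0, 0]
  ],
  "angular": [
    [0, 0, 0],
    [0, 0, 0],
    [0, 0, 0],
    [0, 0, 0],
    [0, 0, 0]
  ],
  "hand": [0, 0, 0, 0, 0]
}}

```text
time: 5.68
tool_pos: [0.4199, 0.1754, 0.1159]
tcp_rot: [-0.111, 1.583, 0.105]
wrist_force: [0.6, 0.4, -4.3]
opening: 0.021
```

```bash
python3 mv.py .5889 -.0489 .22 4.6;python3 - <<'E'
from h import *
d=grab("scene","4");crop(d,250,110,140,120,5.6,"pics/p.png")
E
```

```text
t 5.68 pos [0.4199 0.1754 0.1159] F [ 0.6  0.4 -4.3] open 0.021 j6 -1.44
tool axes in world y: [-0.137  0.991 -0.003] z: [ 0.99   0.137 -0.015]
travel cm [-10.55 -24.57  13.5 ] turn deg [ 3.28 -0.87  0.2 ] flip 0 rows>= 8.0
```

View pics/p.png

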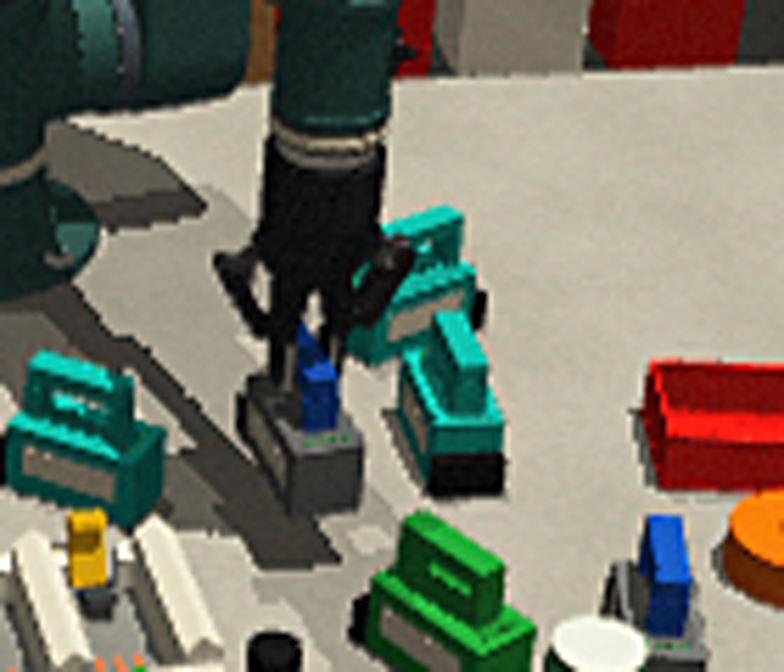

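```bash
python3 - <<'E'
from h import *
d=load("scene4");p=np.array([.4199,.1754,.1159]);a=np.radians(7.5);ax=np.array([np.cos(a),np.sin(a),0]);pe=np.array([-ax[1],ax[0],0])
z0=-.069
im=cv2.imread("pics/p.png")
for l,y,z in((.036,-.011,.097),(.036,.011,.097),(.036,.011,.08),(.055,.025,.055),(.055,-.025,.055),(.055,.025,0),(.055,-.025,0)):
    u,v=proj(d,p+ax*l+pe*y+np.array([0,0,z0+z]));q=(int((u-250+.5)*5.6),int((v-110+.5)*5.6));print(l,y,z,q);cv2.circle(im,q,3,(0,0,255),-1)
cv2.imwrite("pics/q.png",im[300:560,150:450])
E
```

```text
0.036 -0.011 0.097 (307, 375)
0.036 0.011 0.097 (339, 371)
0.036 0.011 0.08 (337, 393)
0.055 0.025 0.055 (365, 439)
0.055 -0.025 0.055 (291, 449)
0.055 0.025 0 (358, 510)
0.055 -0.025 0 (285, 520)
```

View pics/q.png

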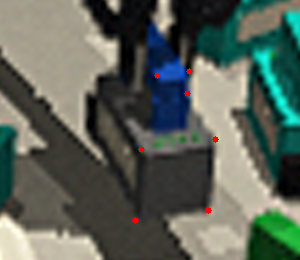

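{"api": "servo_tool", "payload": {
  "travel": [
    [-3.5, -1, 0.5],
    [-3, -2.5, 1.2],
    [-1.5, -3.3, 1.8],
    [-1, -3.4, 1.9],
    [-0.5, -3.4, 2]
  ],
  "angular": [
    [0.5, -0.5, 0],
    [0.7, -0.4, 0],
    [0.7, 0, 0],
    [0.7, 0, 0],
    [0.7, 0, 0]
  ],
  "hand": [0, 0, 0, 0, 0]
}}

```text
time: 6.15
tool_pos: [0.5065, 0.0514, 0.2148]
tcp_rot: [-0.073, 1.572, 0.073]
wrist_force: [0.3, 1.1, -5.0]
opening: 0.0208
```

```bash
python3 mv.py .5889 -.0489 .20 4.6
```

```text
t 6.15 pos [0.5065 0.0514 0.2148] F [ 0.3  1.1 -5. ] open 0.0208 j6 -1.67
tool axes in world y: [-0.093  0.996  0.   ] z: [ 0.996  0.093 -0.002]
travel cm [  1.46 -10.75   7.28] turn deg [ 0.72 -0.13 -0.02] flip 0 rows>= 4.0
```

{"api": "servo_tool", "payload": {
  "travel": [
    [0.2, -3, 2],
    [0.2, -3, 2],
    [0.3, -2.8, 1.9],
    [0.5, -0.8, 0.7],
    [0, 0, 0]
  ],
  "angular": [
    [0.4, 0, 0],
    [0, 0, 0],
    [0, 0, 0],
    [0, 0, 0],
    [0, 0, 0]
  ],
  "hand": [0, 0, 0, 0, 0]
}}

```text
time: 6.57
tool_pos: [0.5869, -0.0511, 0.2012]
tcp_rot: [-0.064, 1.57, 0.057]
wrist_force: [-0.6, 0.9, -4.4]
opening: 0.0207
```

```bash
python3 mv.py .5889 -.0489 .18 4.6
```

```text
t 6.57 pos [ 0.5869 -0.0511  0.2012] F [-0.6  0.9 -4.4] open 0.0207 j6 -1.83
tool axes in world y: [-0.077  0.997 -0.004] z: [0.997 0.077 0.   ]
travel cm [2.12 0.21 0.22] turn deg [-0.19  0.02  0.25] flip 0 rows>= 1.0
```

{"api": "servo_tool", "payload": {
  "travel": [
    [1.2, 0.2, 0.2],
    [1.2, 0.1, 0],
    [0.3, 0, 0],
    [0, 0, 0]
  ],
  "angular": [
    [-0.2, 0, 0.2],
    [0, 0, 0],
    [0, 0, 0],
    [0, 0, 0]
  ],
  "hand": [0, 0, 0, 0]
}}

```text
time: 6.9
tool_pos: [0.5859, -0.0451, 0.1683]
tcp_rot: [-0.063, 1.577, 0.067]
wrist_force: [0.7, 0.3, -4.5]
opening: 0.0211
```

```bash
python3 mv.py .5889 -.0489 .17 4.6;python3 - <<'E'
from h import *
d=grab("scene","5");crop(d,180,150,120,100,6.5,"pics/r.png")
d=grab("top","5");crop(d,210,100,120,100,6.5,"pics/s.png")
E
```

```text
t 6.9 pos [ 0.5859 -0.0451  0.1683] F [ 0.7  0.3 -4.5] open 0.0211 j6 -1.83
tool axes in world y: [-0.082  0.997  0.003] z: [ 0.997  0.082 -0.007]
travel cm [-0.18 -0.4   0.27] turn deg [ 0.11 -0.41 -0.17] flip 0 rows>= 1.0
```

View pics/r.png

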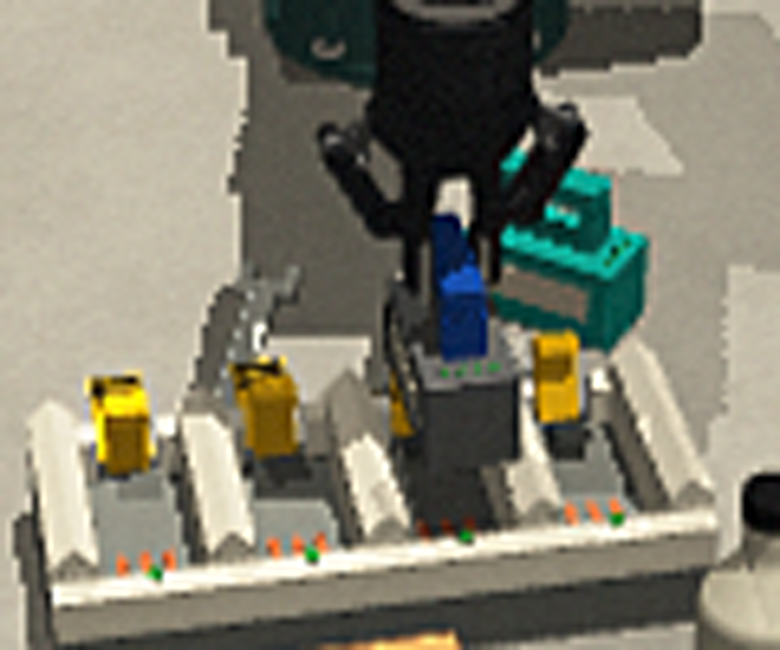

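View pics/s.png

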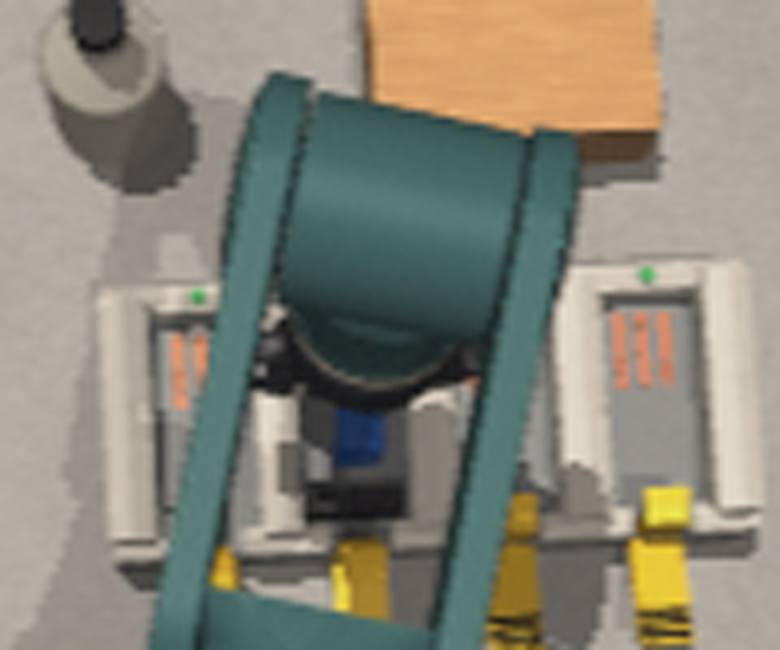

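```bash
python3 - <<'E'
from h import *
psi=.0807;O=np.array([.592,-.0878]);c,s=np.cos(psi),np.sin(psi)
def loc(p):
    q=p[:2]-O;return np.round([1000*(c*q[0]+s*q[1]),1000*(-s*q[0]+c*q[1])],1)
t,sc=load("top5"),load("scene5")
S=lambda x,y:(210+x/6.5-.5,100+y/6.5-.5);Q=lambda x,y:(180+x/6.5-.5,150+y/6.5-.5)
z=.1683-.069
print("toe bottom front L,R",loc(ray(t,*S(306,518),z)),loc(ray(t,*S(408,518),z)), "expect x -55 y 14..64")
print("body rear top L,R",loc(ray(sc,*Q(418,392),z+.055)),loc(ray(sc,*Q(520,384),z+.055)),"expect 55, 14,64")
print("body rear bottom L,R",loc(ray(sc,*Q(428,470),z)),loc(ray(sc,*Q(517,462),z)))
print("bar rear top",loc(ray(sc,*Q(444,295),z+.097)),loc(ray(sc,*Q(488,291),z+.097)),"expect 36, 28..50")
print("tcp",loc(np.array([.5859,-.0451])))
# same-camera slot refs
print("LED s1,s3 scene",loc(ray(sc,*Q(618,518),.067)),loc(ray(sc,*Q(312,555),.067)))
print("LED s1,s4 top",loc(ray(t,*S(198,297),.067)),loc(ray(t,*S(647,275),.067)))
E
```

```text
toe bottom front L,R [-58.3  68.3] [-61.   17.1] expect x -55 y 14..64
body rear top L,R [59.8 15.9] [62.2 66.1] expect 55, 14,64
body rear bottom L,R [51.1 22.9] [52.7 67.9]
bar rear top [40.3 32.2] [40.7 53.9] expect 36, 28..50
tcp [-2.6 43.1]
LED s1,s3 scene [ 66.1 118. ] [ 67.3 -38.5]
LED s1,s4 top [ 63.6 116.6] [  63.8 -117. ]
```

{"api": "servo_tool", "payload": {
  "travel": [
    [0.3, -0.4, 0.5],
    [0.8, 0, 0],
    [0.5, 0, 0]
  ],
  "angular": [
    [0, -0.4, -0.1],
    [0, 0, 0],
    [0, 0, 0]
  ],
  "hand": [0, 0, 0]
}}

```text
time: 7.25
tool_pos: [0.5933, -0.0476, 0.156]
tcp_rot: [-0.067, 1.561, 0.066]
wrist_force: [0.1, 0.4, -5.0]
opening: 0.0209
```

```bash
python3 mv.py .5908 -.0488 .135 4.6
```

```text
t 7.25 pos [ 0.5933 -0.0476  0.156 ] F [ 0.1  0.4 -5. ] open 0.0209 j6 -1.83
tool axes in world y: [-0.085  0.996 -0.001] z: [0.996 0.085 0.009]
travel cm [ 2.09 -0.1  -0.27] turn deg [0.27 0.5  0.06] flip 0 rows>= 1.0
```

{"api": "servo_tool", "payload": {
  "travel": [
    [0.6, 0, -0.2],
    [0.6, 0, 0],
    [0, 0, 0]
  ],
  "angular": [
    [0, 0.4, 0],
    [0, 0, 0],
    [0, 0, 0]
  ],
  "hand": [0, 0, 0]
}}

```text
time: 7.5
tool_pos: [0.5918, -0.0488, 0.1447]
tcp_rot: [-0.07, 1.566, 0.063]
wrist_force: [0.6, 0.3, -4.9]
opening: 0.0208
```

```bash
python3 mv.py .5908 -.0488 .135 4.6;python3 - <<'E'
from h import *
d=grab("scene","6");crop(d,180,150,120,100,6.5,"pics/r1.png")
d=grab("top","6");crop(d,210,100,120,100,6.5,"pics/s1.png")
E
python3 mv.py .5908 -.0488 .135 4.6
```

```text
t 7.5 pos [ 0.5918 -0.0488  0.1447] F [ 0.6  0.3 -4.9] open 0.0208 j6 -1.83
tool axes in world y: [-0.085  0.996 -0.004] z: [0.996 0.085 0.004]
travel cm [ 0.97  0.02 -0.11] turn deg [0.26 0.22 0.24] flip 0 rows>= 1.0
t 7.6 pos [ 0.5918 -0.0487  0.1447] F [ 0.3 -1.1 -3.9] open 0.0211 j6 -1.83
tool axes in world y: [-0.085  0.996 -0.004] z: [0.996 0.085 0.004]
travel cm [ 0.97  0.   -0.11] turn deg [0.25 0.21 0.22] flip 0 rows>= 1.0
```

View pics/r1.png

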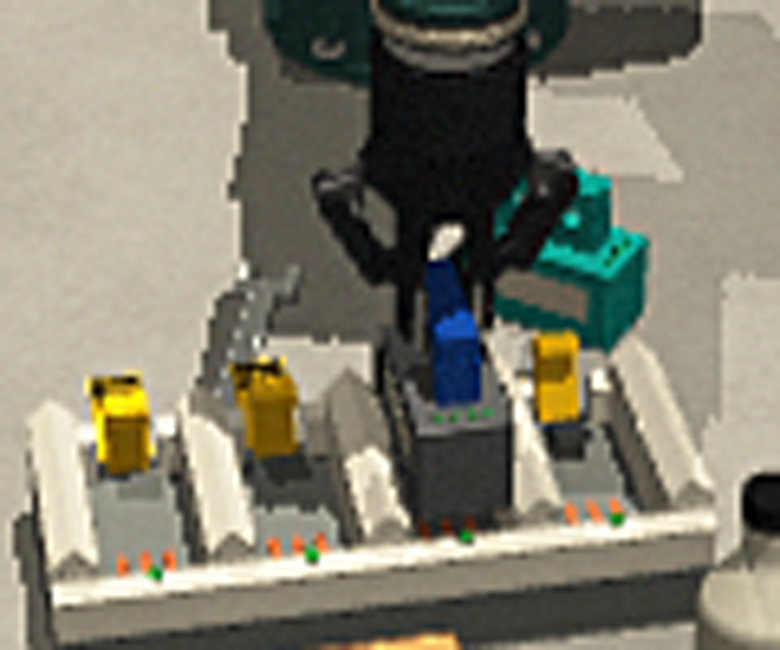

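View pics/s1.png

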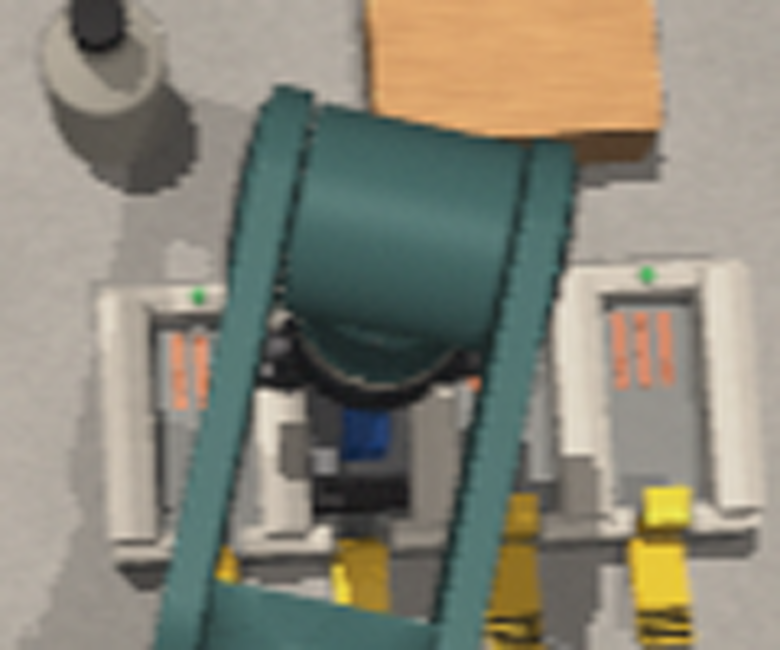

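{"api": "servo_tool", "payload": {
  "travel": [
    [0.4, 0, -0.1],
    [0.4, 0, 0],
    [0.3, 0, 0]
  ],
  "angular": [
    [0.2, 0.2, 0.2],
    [0, 0, 0],
    [0, 0, 0]
  ],
  "hand": [0, 0, 0]
}}

```text
time: 7.85
tool_pos: [0.5912, -0.0489, 0.1331]
tcp_rot: [-0.063, 1.569, 0.063]
wrist_force: [-0.7, 0.0, -3.7]
opening: 0.0205
```

```bash
python3 mv.py .5905 -.0488 .125 4.6; python3 -c "
from plant import arm
print(arm.state()['moment'].round(2))"
```

```text
t 7.85 pos [ 0.5912 -0.0489  0.1331] F [-0.7  0.  -3.7] open 0.0205 j6 -1.83
tool axes in world y: [-0.081  0.997 -0.   ] z: [0.997 0.081 0.001]
travel cm [ 0.81  0.01 -0.07] turn deg [0.02 0.07 0.  ] flip 0 rows>= 1.0
[-0.14 -0.04 -0.02]
```

{"api": "servo_tool", "payload": {
  "travel": [
    [0.3, 0, 0],
    [0.3, 0, 0],
    [0.2, 0, 0]
  ],
  "angular": [
    [0, 0, 0],
    [0, 0, 0],
    [0, 0, 0]
  ],
  "hand": [0, 0, 0]
}}

```text
time: 8.1
tool_pos: [0.5907, -0.0489, 0.1228]
tcp_rot: [-0.063, 1.571, 0.063]
wrist_force: [1.0, 0.3, -2.1]
opening: 0.021
```

```bash
python3 mv.py .5905 -.0488 .115 4.6; python3 -c "
from plant import arm
print(arm.state()['moment'].round(2))"
```

```text
t 8.1 pos [ 0.5907 -0.0489  0.1228] F [ 1.   0.3 -2.1] open 0.021 j6 -1.83
tool axes in world y: [-0.08   0.997  0.   ] z: [ 0.997  0.08  -0.001]
travel cm [ 0.78  0.01 -0.02] turn deg [ 0.01 -0.04 -0.02] flip 0 rows>= 1.0
[-0.14 -0.2   0.04]
```

{"api": "servo_tool", "payload": {
  "travel": [
    [0.4, 0, 0],
    [0.4, 0, 0],
    [0.4, 0, 0]
  ],
  "angular": [
    [0, 0, 0],
    [0, 0, 0],
    [0, 0, 0]
  ],
  "hand": [0, 0, 0]
}}

```text
time: 8.35
tool_pos: [0.5931, -0.0488, 0.1146]
tcp_rot: [-0.064, 1.563, 0.063]
wrist_force: [-2.4, -0.6, 1.3]
opening: 0.0209
```

```bash
python3 mv.py .5905 -.0488 .105 4.6; python3 -c "
from plant import arm
print(arm.state()['moment'].round(2))"
```

```text
t 8.35 pos [ 0.5931 -0.0488  0.1146] F [-2.4 -0.6  1.3] open 0.0209 j6 -1.83
tool axes in world y: [-0.081  0.997 -0.001] z: [0.997 0.081 0.007]
travel cm [ 0.95  0.02 -0.27] turn deg [0.03 0.39 0.04] flip 0 rows>= 1.0
[-0.11  0.54 -0.09]
```

{"api": "servo_tool", "payload": {
  "travel": [
    [0.5, 0, -0.1],
    [0.5, 0, 0],
    [0.3, 0, 0]
  ],
  "angular": [
    [0, 0.3, 0],
    [0, 0, 0],
    [0, 0, 0]
  ],
  "hand": [0, 0, 0]
}}

```text
time: 8.6
tool_pos: [0.5922, -0.0476, 0.1067]
tcp_rot: [-0.064, 1.566, 0.065]
wrist_force: [-7.4, -0.2, 15.3]
opening: 0.0211
```

```bash
python3 mv.py .5905 -.0488 .105 4.6; python3 - <<'E'
from h import *
d=grab("scene","7");crop(d,180,150,120,100,6.5,"pics/r2.png")
E
```

```text
t 8.6 pos [ 0.5922 -0.0476  0.1067] F [-7.4 -0.2 15.3] open 0.0211 j6 -1.83
tool axes in world y: [-0.082  0.997  0.001] z: [0.997 0.082 0.004]
travel cm [ 0.17 -0.11 -0.18] turn deg [ 0.09  0.2  -0.04] flip 0 rows>= 1.0
```

View pics/r2.png

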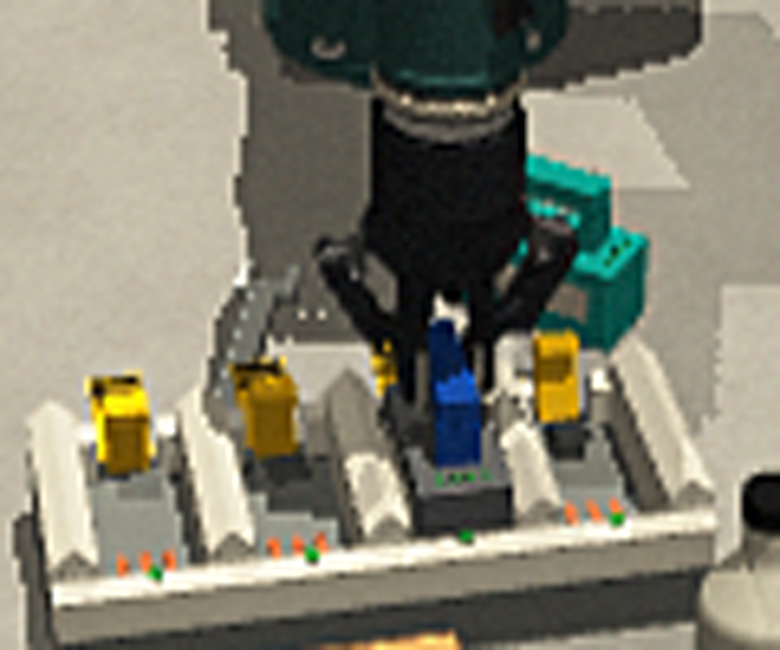

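{"api": "servo_tool", "payload": {
  "travel": [
    [0.3, 0, -0.1],
    [0.4, 0, 0],
    [0.4, 0, 0]
  ],
  "angular": [
    [0, 0.2, 0],
    [0, 0, 0],
    [0, 0, 0]
  ],
  "hand": [0, 0, 0]
}}

```text
time: 8.9
tool_pos: [0.5923, -0.0475, 0.1066]
tcp_rot: [-0.066, 1.563, 0.063]
wrist_force: [-7.4, 1.5, 15.0]
opening: 0.0212
```

{"api": "servo_tool", "payload": {
  "travel": [
    [0, 0, 0],
    [0, 0, 0],
    [0, 0, 0],
    [-1.5, 0, 0],
    [-3, 0, 0]
  ],
  "angular": [
    [0, 0, 0],
    [0, 0, 0],
    [0, 0, 0],
    [0, 0, 0],
    [0, 0, 0]
  ],
  "hand": [0.6, 0.6, 0.6, 0.6, 0.6]
}}

```text
time: 9.32
tool_pos: [0.5885, -0.0465, 0.1452]
tcp_rot: [-0.064, 1.574, 0.066]
wrist_force: [0.5, 0.2, -0.8]
opening: 0.0511
```

{"api": "servo_tool", "payload": {
  "travel": [
    [-3.5, 0, 0],
    [-2, 3.5, 0],
    [0, 4, 0],
    [0, 4, 0],
    [0, 4, 0]
  ],
  "angular": [
    [0, 0, 0],
    [0, 0, 0],
    [0, 0, 0],
    [0, 0, 0],
    [0, 0, 0]
  ],
  "hand": [0.6, 0.6, 1, 1, 1]
}}

```text
time: 9.73
tool_pos: [0.5808, 0.1036, 0.206]
tcp_rot: [-0.054, 1.565, 0.051]
wrist_force: [0.8, 0.1, 0.8]
opening: 0.0842
```

```bash
python3 - <<'E'
from h import *
d=grab("scene","8");crop(d,180,150,120,100,6.5,"pics/r3.png")
d=grab("top","8");crop(d,110,110,220,150,3.6,"pics/s3.png")
E
python3 mv.py .592 .364 .15 -13
```

```text
t 9.83 pos [0.5797 0.1084 0.2051] F [ 0.8 -0.8 -0.2] open 0.0855 j6 -1.56
tool axes in world y: [-0.076  0.997  0.001] z: [0.997 0.076 0.003]
travel cm [ 5.54 25.39  3.15] turn deg [17.35  0.18 -0.08] flip 0 rows>= 7.0
```

View pics/r3.png

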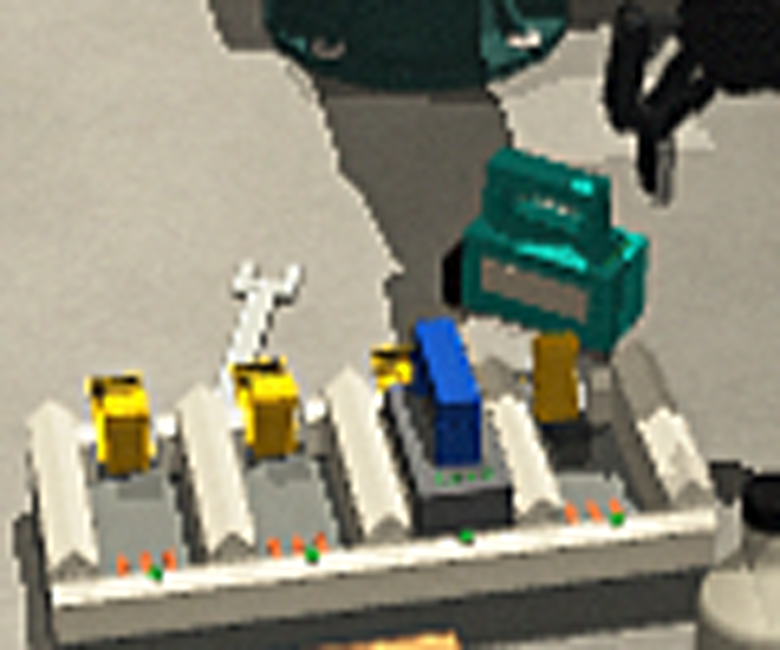

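View pics/s3.png

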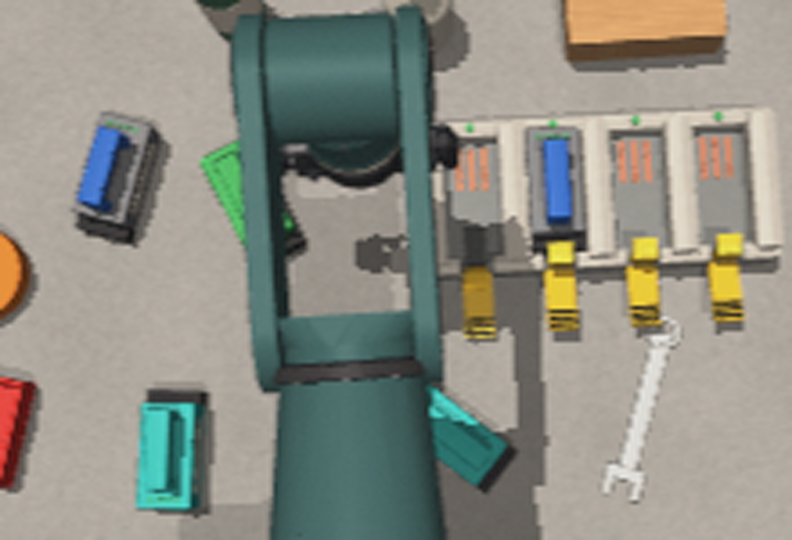

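```bash
python3 - <<'E'
from h import *
d=load("top8");hsv=cv2.cvtColor(d["frame"],cv2.COLOR_RGB2HSV)
for lo in (60,180):
    m=cv2.inRange(hsv,(105,120,lo),(125,255,255))
    for b in((125,140,155,180),):
        M=np.zeros_like(m);M[b[1]:b[3],b[0]:b[2]]=m[b[1]:b[3],b[0]:b[2]]
        c=max(cv2.findContours(M,0,2)[0],key=cv2.contourArea)
        W=np.array([ray(d,*p[0],.097)[:2] for p in c],np.float32);print(lo,cv2.minAreaRect(W*1000))
        ys,xs=np.nonzero(M);P=np.array([ray(d,x,y,.097)[:2] for x,y in zip(xs,ys)]);mu=P.mean(0);w,v=np.linalg.eigh(np.cov(P.T));v=v[:,1];print("mean",mu.round(4),"yaw",np.degrees(np.arctan(v[1]/v[0])))
E
```

```text
60 ((591.576416015625, 362.6084899902344), (29.4594783782959, 73.0962905883789), 76.88912963867188)
mean [0.5921 0.3649] yaw -11.463655308204185
180 ((595.0841064453125, 367.86126708984375), (17.47403335571289, 68.4347152709961), 77.3831787109375)
mean [0.5946 0.3679] yaw -13.036325287040198
```

{"api": "servo_tool", "payload": {
  "travel": [
    [0, 4, 0.3],
    [0, 4, 0],
    [0.3, 4, -0.3],
    [0.5, 4, -0.6],
    [1, 3.6, -0.6]
  ],
  "angular": [
    [3, 0, 0],
    [4, 0, 0],
    [4, 0, 0],
    [3.5, 0, 0],
    [3, 0, 0]
  ],
  "hand": [1, 1, 1, 1, 1]
}}

```text
time: 10.25
tool_pos: [0.5812, 0.3006, 0.1855]
tcp_rot: [0.197, 1.554, -0.201]
wrist_force: [1.2, -0.2, -0.4]
opening: 0.0854
```

```bash
python3 mv.py .595 .368 .12 -13
```

```text
t 10.25 pos [0.5812 0.3006 0.1855] F [ 1.2 -0.2 -0.4] open 0.0854 j6 -0.92
tool axes in world y: [ 0.251  0.968 -0.001] z: [ 0.968 -0.251  0.008]
travel cm [ 6.54  6.88 -0.4 ] turn deg [-1.55  0.44  0.09] flip 0 rows>= 3.0
```

{"api": "servo_tool", "payload": {
  "travel": [
    [0.7, 3, -0.2],
    [1.5, 2.5, -0.1],
    [2, 0.9, 0],
    [1.5, 0, 0],
    [0, 0, 0]
  ],
  "angular": [
    [-0.7, 0.4, 0],
    [-0.5, 0, 0],
    [0, 0, 0],
    [0, 0, 0],
    [0, 0, 0]
  ],
  "hand": [1, 1, 1, 1, 1]
}}

```text
time: 10.67
tool_pos: [0.5922, 0.3743, 0.1181]
tcp_rot: [0.174, 1.569, -0.177]
wrist_force: [-1.1, -0.6, -1.0]
opening: 0.0853
```

```bash
python3 mv.py .595 .368 .07 -13; python3 - <<'E'
from h import *
d=grab("scene","9");crop(d,310,120,120,110,6,"pics/t.png")
E
```

```text
t 10.67 pos [0.5922 0.3743 0.1181] F [-1.1 -0.6 -1. ] open 0.0853 j6 -0.87
tool axes in world y: [ 0.222  0.975 -0.003] z: [ 0.975 -0.222 -0.005]
travel cm [ 4.81 -0.53  0.44] turn deg [ 0.19 -0.3   0.17] flip 0 rows>= 2.0
```

View pics/t.png

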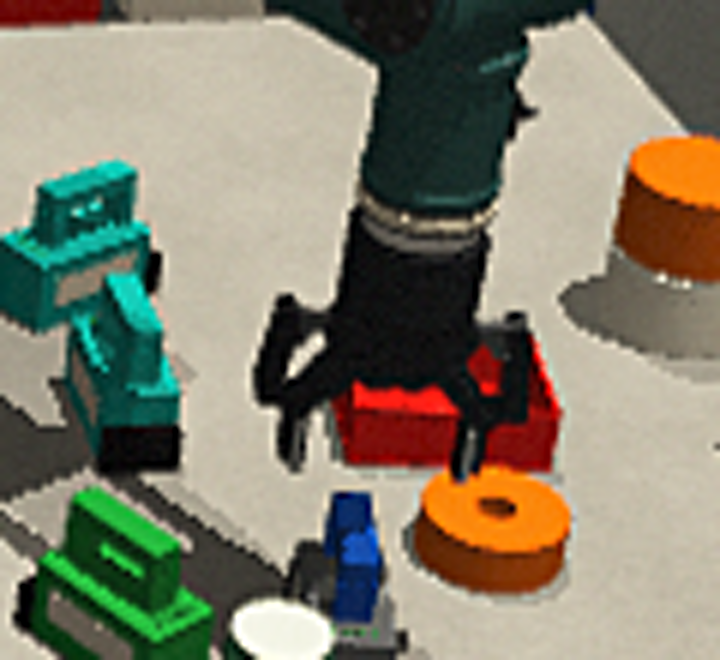

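{"api": "servo_tool", "payload": {
  "travel": [
    [1, -0.6, 0.4],
    [2, -0.1, 0],
    [1.3, 0, 0],
    [0.5, 0, 0],
    [0, 0, 0]
  ],
  "angular": [
    [0.2, -0.3, 0.1],
    [0, 0, 0],
    [0, 0, 0],
    [0, 0, 0],
    [0, 0, 0]
  ],
  "hand": [1, 1, 1, 1, 1]
}}

```text
time: 11.13
tool_pos: [0.5987, 0.3639, 0.0741]
tcp_rot: [0.183, 1.556, -0.179]
wrist_force: [1.4, -0.1, 0.6]
opening: 0.0853
```

```bash
python3 mv.py .595 .368 .07 -13
```

```text
t 11.13 pos [0.5987 0.3639 0.0741] F [ 1.4 -0.1  0.6] open 0.0853 j6 -0.87
tool axes in world y: [0.229 0.973 0.003] z: [ 0.973 -0.229  0.007]
travel cm [ 0.4   0.32 -0.45] turn deg [-0.24  0.38 -0.19] flip 0 rows>= 1.0
```

{"api": "servo_tool", "payload": {
  "travel": [
    [0.4, 0.3, -0.4],
    [0, 0, 0],
    [0, 0, 0],
    [0, 0, 0],
    [0, 0, 0]
  ],
  "angular": [
    [-0.2, 0.4, -0.2],
    [0, 0, 0],
    [0, 0, 0],
    [0, 0, 0],
    [0, 0, 0]
  ],
  "hand": [1, 0.3, 0, 0, 0]
}}

```text
time: 11.55
tool_pos: [0.5974, 0.3685, 0.0743]
tcp_rot: [0.181, 1.559, -0.176]
wrist_force: [0.2, -0.2, 0.2]
opening: 0.0388
```

{"api": "servo_tool", "payload": {
  "travel": [
    [0, 0, 0],
    [0, 0, 0],
    [0, 0, 0]
  ],
  "angular": [
    [0, 0, 0],
    [0, 0, 0],
    [0, 0, 0]
  ],
  "hand": [0, 0, 0]
}}

```text
time: 11.8
tool_pos: [0.5977, 0.3686, 0.0754]
tcp_rot: [0.182, 1.558, -0.176]
wrist_force: [0.9, 0.0, -0.3]
opening: 0.0204
```

```bash
python3 mv.py .595 .368 .07 -13
```

```text
t 11.8 pos [0.5977 0.3686 0.0754] F [ 0.9  0.  -0.3] open 0.0204 j6 -0.87
tool axes in world y: [0.226 0.974 0.004] z: [ 0.974 -0.226  0.005]
travel cm [ 0.54 -0.12 -0.25] turn deg [-0.05  0.3  -0.24] flip 0 rows>= 1.0
```

{"api": "servo_tool", "payload": {
  "travel": [
    [0, 0, 0],
    [0.4, 0, 0],
    [0.6, 0, -0.2],
    [0.3, 0, 0],
    [0, 0, 0]
  ],
  "angular": [
    [0, 0, 0],
    [0, 0.3, -0.2],
    [0, 0, 0],
    [0, 0, 0],
    [0, 0, 0]
  ],
  "hand": [0.6, 0.6, 0.6, 0.6, 0.2]
}}

```text
time: 12.22
tool_pos: [0.5958, 0.3695, 0.0616]
tcp_rot: [0.18, 1.563, -0.178]
wrist_force: [-0.0, -0.0, -0.4]
opening: 0.0405
```

{"api": "servo_tool", "payload": {
  "travel": [
    [0, 0, 0],
    [0, 0, 0],
    [0, 0, 0],
    [0, 0, 0],
    [0, 0, 0]
  ],
  "angular": [
    [0, 0, 0],
    [0, 0, 0],
    [0, 0, 0],
    [0, 0, 0],
    [0, 0, 0]
  ],
  "hand": [0, 0, 0, 0, 0]
}}

```text
time: 12.63
tool_pos: [0.5953, 0.3691, 0.0608]
tcp_rot: [0.179, 1.565, -0.179]
wrist_force: [-0.1, -0.6, -0.2]
opening: 0.0216
```

```bash
python3 mv.py .595 .368 .07 -13
```

```text
t 12.63 pos [0.5953 0.3691 0.0608] F [-0.1 -0.6 -0.2] open 0.0216 j6 -0.87
tool axes in world y: [0.226 0.974 0.   ] z: [ 0.974 -0.226 -0.001]
travel cm [-0.92 -0.11 -0.01] turn deg [-0.05 -0.07 -0.  ] flip 0 rows>= 1.0
```

{"api": "servo_tool", "payload": {
  "travel": [
    [-1.5, 0, 0],
    [-3.5, 0, 0],
    [-4, 0, 0],
    [-3.5, -1.5, 0],
    [-1, -3.5, 0]
  ],
  "angular": [
    [0, 0, 0],
    [0, 0, 0],
    [0, 0, 0],
    [-2, 0, 0],
    [-3, 0, 0]
  ],
  "hand": [0, 0, 0, 0, 0]
}}

```text
time: 13.05
tool_pos: [0.5797, 0.3228, 0.1839]
tcp_rot: [0.095, 1.595, -0.111]
wrist_force: [0.6, -0.1, -1.3]
opening: 0.0212
```

```bash
python3 mv.py .5826 .0288 .20 4.6; python3 - <<'E'
from h import *
d=grab("scene","10");crop(d,290,100,120,110,6,"pics/u.png")
E
```

```text
t 13.05 pos [0.5797 0.3228 0.1839] F [ 0.6 -0.1 -1.3] open 0.0212 j6 -1.02
tool axes in world y: [ 0.13   0.991 -0.012] z: [ 0.991 -0.13  -0.026]
travel cm [ -1.38 -29.13   4.09] turn deg [-12.09  -1.56   0.5 ] flip 0 rows>= 8.0
```

View pics/u.png

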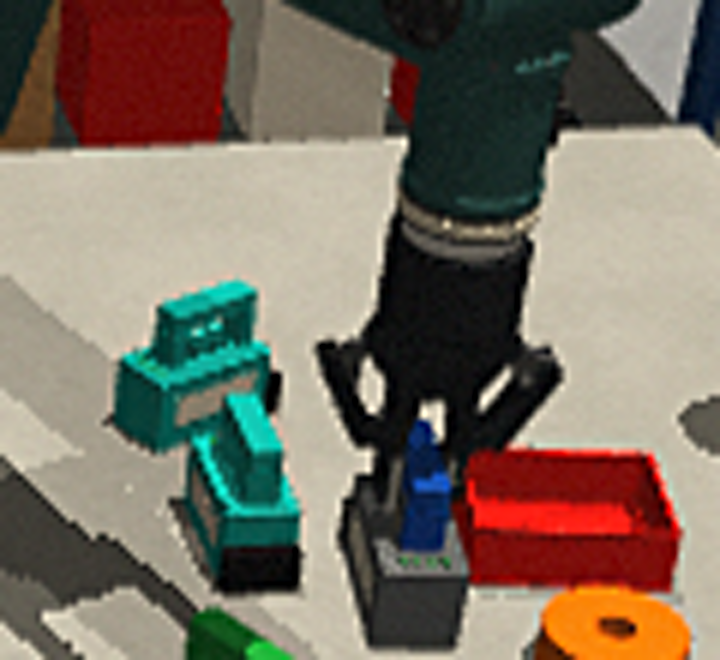

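Pack B is lifted and hanging level. I'll carry it to slot 1.

{"api": "servo_tool", "payload": {
  "travel": [
    [-1, -3.8, 0.2],
    [-0.8, -3.9, 0.4],
    [-0.2, -3.9, 0.5],
    [0, -3.9, 0.3],
    [0, -3.9, 0.1]
  ],
  "angular": [
    [-2.4, -0.8, 0.3],
    [-2.4, -0.5, 0.2],
    [-2.4, 0, 0],
    [-2.4, 0, 0],
    [-2, 0, 0]
  ],
  "hand": [0, 0, 0, 0, 0]
}}

```text
time: 13.52
tool_pos: [0.5821, 0.1235, 0.1994]
tcp_rot: [-0.075, 1.584, 0.061]
wrist_force: [0.6, -0.1, -4.1]
opening: 0.0214
```

```bash
python3 mv.py .5826 .0288 .19 4.6
```

```text
t 13.52 pos [0.5821 0.1235 0.1994] F [ 0.6 -0.1 -4.1] open 0.0214 j6 -1.54
tool axes in world y: [-0.086  0.996 -0.008] z: [ 0.996  0.086 -0.015]
travel cm [ 1.03 -9.43 -0.75] turn deg [ 0.36 -0.84  0.47] flip 0 rows>= 3.0
```

{"api": "servo_tool", "payload": {
  "travel": [
    [0, -3.5, -0.3],
    [0, -3.5, -0.3],
    [0, -1.8, -0.1],
    [0.5, -0.2, 0],
    [0, 0, 0]
  ],
  "angular": [
    [0.4, -0.6, 0.4],
    [0, -0.2, 0],
    [0, 0, 0],
    [0, 0, 0],
    [0, 0, 0]
  ],
  "hand": [0, 0, 0, 0, 0]
}}

```text
time: 13.93
tool_pos: [0.5785, 0.0191, 0.187]
tcp_rot: [-0.056, 1.583, 0.048]
wrist_force: [0.1, 0.8, -4.7]
opening: 0.0216
```

```bash
python3 mv.py .5826 .0288 .15 4.6
```

```text
t 13.93 pos [0.5785 0.0191 0.187 ] F [ 0.1  0.8 -4.7] open 0.0216 j6 -1.7
tool axes in world y: [-0.066  0.998 -0.005] z: [ 0.998  0.066 -0.013]
travel cm [3.69 0.96 0.52] turn deg [-0.79 -0.74  0.28] flip 0 rows>= 1.0
```

{"api": "servo_tool", "payload": {
  "travel": [
    [0, 0.9, 0.5],
    [0.8, 0.1, 0],
    [0.8, 0, 0],
    [0.3, 0, 0],
    [0, 0, 0]
  ],
  "angular": [
    [-0.7, -0.6, 0.3],
    [0, -0.2, 0],
    [0, 0, 0],
    [0, 0, 0],
    [0, 0, 0]
  ],
  "hand": [0, 0, 0, 0, 0]
}}

```text
time: 14.35
tool_pos: [0.5817, 0.0357, 0.1624]
tcp_rot: [-0.063, 1.573, 0.07]
wrist_force: [-0.3, 0.6, -3.3]
opening: 0.0215
```

```bash
python3 mv.py .5826 .0288 .145 4.6; python3 - <<'E'
from h import *
d=grab("scene","11");crop(d,190,150,120,100,6.5,"pics/r4.png")
d=grab("top","11");crop(d,200,100,120,100,6.5,"pics/s4.png")
E
```

```text
t 14.35 pos [0.5817 0.0357 0.1624] F [-0.3  0.6 -3.3] open 0.0215 j6 -1.69
tool axes in world y: [-0.085  0.996  0.005] z: [ 0.996  0.085 -0.003]
travel cm [ 1.74 -0.7   0.04] turn deg [ 0.27 -0.19 -0.26] flip 0 rows>= 1.0
```

View pics/r4.png

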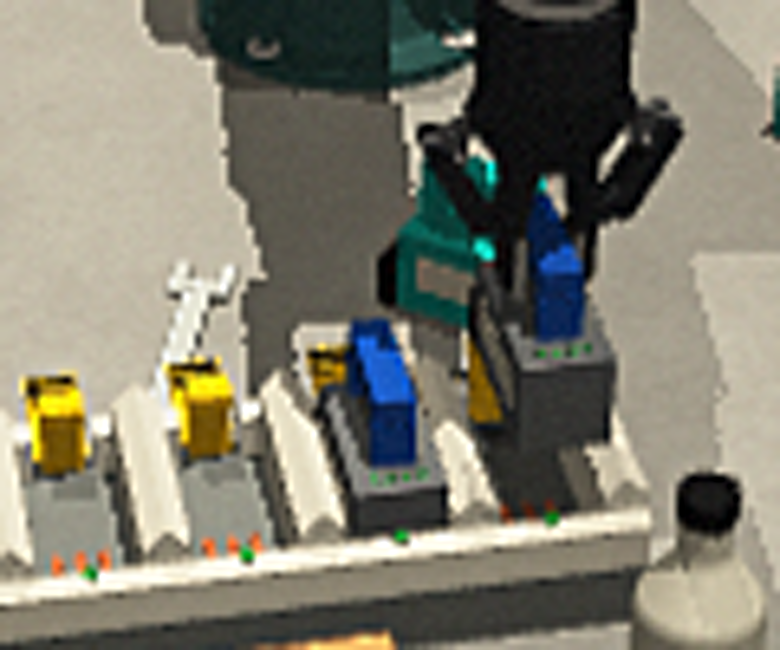

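View pics/s4.png

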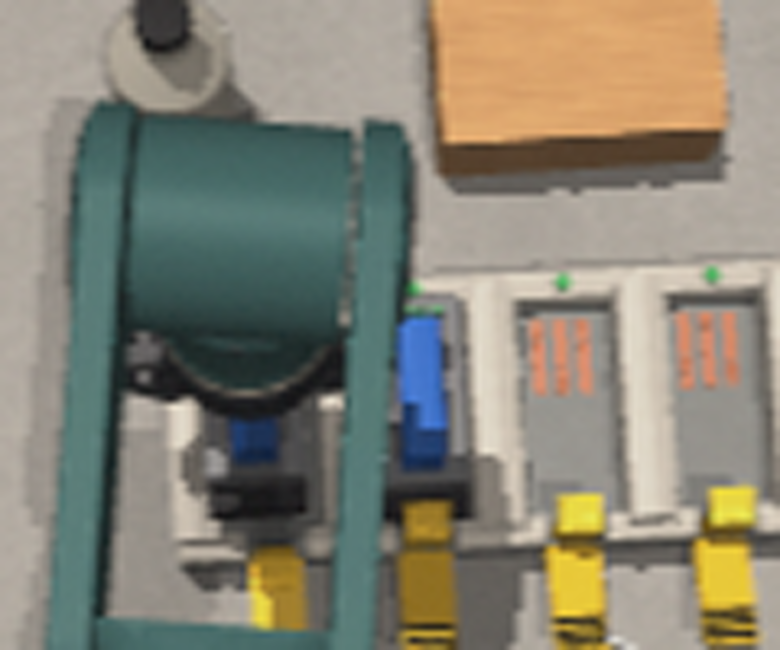

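```bash
python3 - <<'E'
from h import *
psi=.0807;O=np.array([.592,-.0878]);c,s=np.cos(psi),np.sin(psi)
def loc(p):
    q=p[:2]-O;return np.round([1000*(c*q[0]+s*q[1]),1000*(-s*q[0]+c*q[1])],1)
t,sc=load("top11"),load("scene11")
S=lambda x,y:(200+x/6.5-.5,100+y/6.5-.5);Q=lambda x,y:(190+x/6.5-.5,150+y/6.5-.5)
z=.1624-.0608
print("toe bottom front L,R",loc(ray(t,*S(211,519),z)),loc(ray(t,*S(305,513),z)))
print("seated pack2 toe bottom?",loc(ray(t,*S(385,518),.05)),loc(ray(t,*S(470,514),.05)))
print("bar rear top B",loc(ray(sc,*Q(540,272),z+.097)),loc(ray(sc,*Q(583,268),z+.097)))
print("bar rear top A",loc(ray(sc,*Q(371,404),.036+.097)),loc(ray(sc,*Q(413,398),.036+.097)))
print("body rear top B",loc(ray(sc,*Q(513,372),z+.055)),loc(ray(sc,*Q(613,363),z+.055)))
print("body rear top A",loc(ray(sc,*Q(347,497),.036+.055)),loc(ray(sc,*Q(443,488),.036+.055)))
print("tcp",loc(np.array([.5817,.0357])))
E
```

```text
toe bottom front L,R [-55.1 148.3] [-54.4 101.2]
seated pack2 toe bottom? [-52.5  59.3] [-52.7  14.9]
bar rear top B [ 37.9 112.9] [ 38.2 134.5]
bar rear top A [42.4 28.4] [41.2 49.8]
body rear top B [60.5 95.5] [ 61.9 145.8]
body rear top A [60.7 13.1] [62.2 61.5]
tcp [ -0.3 123.9]
```

{"api": "servo_tool", "payload": {
  "travel": [
    [0.3, -0.6, 0.1],
    [0.7, 0, 0],
    [0.5, 0, 0],
    [0, 0, 0]
  ],
  "angular": [
    [0.2, -0.2, -0.2],
    [0, 0, 0],
    [0, 0, 0],
    [0, 0, 0]
  ],
  "hand": [0, 0, 0, 0]
}}

```text
time: 14.78
tool_pos: [0.5846, 0.0294, 0.1484]
tcp_rot: [-0.064, 1.565, 0.064]
wrist_force: [-0.0, -0.1, -4.7]
opening: 0.0215
```

```bash
python3 mv.py .5832 .0290 .128 4.6
```

```text
t 14.78 pos [0.5846 0.0294 0.1484] F [-0.  -0.1 -4.7] open 0.0215 j6 -1.7
tool axes in world y: [-0.082  0.997 -0.   ] z: [0.997 0.082 0.005]
travel cm [ 2.04 -0.02 -0.15] turn deg [0.09 0.27 0.02] flip 0 rows>= 1.0
```

{"api": "servo_tool", "payload": {
  "travel": [
    [0.6, 0, -0.15],
    [0.6, 0, 0],
    [0.5, 0, 0],
    [0.2, 0, 0]
  ],
  "angular": [
    [0, 0.3, 0],
    [0, 0, 0],
    [0, 0, 0],
    [0, 0, 0]
  ],
  "hand": [0, 0, 0, 0]
}}

```text
time: 15.12
tool_pos: [0.5832, 0.0288, 0.1279]
tcp_rot: [-0.064, 1.57, 0.063]
wrist_force: [-0.5, 0.6, -5.6]
opening: 0.0214
```

```bash
python3 mv.py .5832 .0290 .115 4.6;python3 -c "
from plant import arm
print(arm.state()['moment'].round(2))"
```

```text
t 15.12 pos [0.5832 0.0288 0.1279] F [-0.5  0.6 -5.6] open 0.0214 j6 -1.7
tool axes in world y: [-0.081  0.997 -0.   ] z: [ 0.997  0.081 -0.   ]
travel cm [1.29 0.02 0.  ] turn deg [ 0.04 -0.01  0.02] flip 0 rows>= 1.0
[-0.02  0.07  0.05]
```

{"api": "servo_tool", "payload": {
  "travel": [
    [0.4, 0, 0],
    [0.4, 0, 0],
    [0.3, 0, 0]
  ],
  "angular": [
    [0, 0, 0],
    [0, 0, 0],
    [0, 0, 0]
  ],
  "hand": [0, 0, 0]
}}

```text
time: 15.37
tool_pos: [0.5832, 0.0287, 0.1155]
tcp_rot: [-0.064, 1.57, 0.063]
wrist_force: [0.7, -0.8, -4.7]
opening: 0.0213
```

```bash
python3 mv.py .5832 .0290 .097 4.6;python3 -c "
from plant import arm
print(arm.state()['moment'].round(2))"
```

```text
t 15.37 pos [0.5832 0.0287 0.1155] F [ 0.7 -0.8 -4.7] open 0.0213 j6 -1.7
tool axes in world y: [-0.081  0.997 -0.   ] z: [ 0.997  0.081 -0.   ]
travel cm [1.85 0.03 0.01] turn deg [ 0.03 -0.03  0.01] flip 0 rows>= 1.0
[ 0.01 -0.01 -0.  ]
```

It's inside the slot with no contact force. I'll press it home.

{"api": "servo_tool", "payload": {
  "travel": [
    [0.5, 0, 0],
    [0.6, 0, 0],
    [0.6, 0, 0],
    [0.5, 0, 0],
    [0.5, 0, 0]
  ],
  "angular": [
    [0, 0, 0],
    [0, 0, 0],
    [0, 0, 0],
    [0, 0, 0],
    [0, 0, 0]
  ],
  "hand": [0, 0, 0, 0, 0]
}}

```text
time: 15.78
tool_pos: [0.5853, 0.0283, 0.0966]
tcp_rot: [-0.065, 1.562, 0.062]
wrist_force: [-13.6, -1.7, 31.6]
opening: 0.0214
```

```bash
python3 mv.py .5832 .0290 .097 4.6;python3 - <<'E'
from plant import arm
print(arm.state()['moment'].round(2))
from h import *
d=grab("scene","12");crop(d,190,150,120,100,6.5,"pics/r5.png")
E
```

```text
t 15.78 pos [0.5853 0.0283 0.0966] F [-13.6  -1.7  31.6] open 0.0214 j6 -1.7
tool axes in world y: [-0.081  0.997 -0.002] z: [0.997 0.081 0.008]
travel cm [-0.04  0.08 -0.2 ] turn deg [0.04 0.43 0.13] flip 0 rows>= 1.0
[ 0.07  2.3  -0.08]
```

View pics/r5.png

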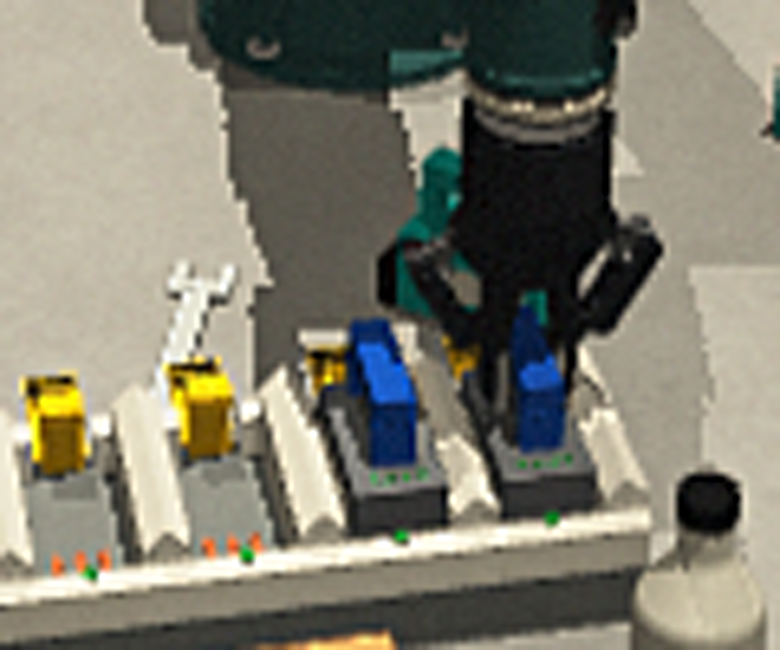

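{"api": "servo_tool", "payload": {
  "travel": [
    [-0.2, 0, 0],
    [0, 0, 0],
    [0, 0, 0],
    [-1.5, 0, 0],
    [-3, 0, 0]
  ],
  "angular": [
    [0, 0, 0],
    [0, 0, 0],
    [0, 0, 0],
    [0, 0, 0],
    [0, 0, 0]
  ],
  "hand": [0.6, 0.6, 0.6, 0.6, 0.6]
}}

```text
time: 16.25
tool_pos: [0.5836, 0.0285, 0.1392]
tcp_rot: [-0.064, 1.567, 0.063]
wrist_force: [-0.1, -0.4, -0.8]
opening: 0.0511
```

{"api": "servo_tool", "payload": {
  "travel": [
    [-4, 0, 0],
    [-3, 0, -2.5],
    [0, -2, -3.5],
    [0, -2.5, -3.2],
    [0, -3.8, -1]
  ],
  "angular": [
    [0, 0, 0],
    [0, 0, 0],
    [0, 0, 0],
    [0, 0, 0],
    [0, 0, 0]
  ],
  "hand": [0.6, 0.6, 1, 1, 1]
}}

```text
time: 16.67
tool_pos: [0.492, -0.0588, 0.2162]
tcp_rot: [-0.073, 1.552, 0.073]
wrist_force: [1.7, 0.2, -0.3]
opening: 0.0848
```

```bash
python3 - <<'E'
from h import *
d=grab("scene","13");crop(d,190,150,120,100,6.5,"pics/r6.png")
d=grab("top","13");crop(d,205,110,185,130,4.3,"pics/s6.png")
d=load("top0");hsv=cv2.cvtColor(d["frame"],cv2.COLOR_RGB2HSV);f=d["frame"]
m=cv2.inRange(hsv,(0,0,0),(180,255,55));M=np.zeros_like(m);M[200:235,343:376]=m[200:235,343:376]
m2=cv2.inRange(hsv,(0,120,90),(8,255,255));M[205:225,350:372]|=m2[205:225,350:372]
c=max(cv2.findContours(M,0,2)[0],key=cv2.contourArea);(u,v),r=cv2.minEnclosingCircle(c);print(u,v,r,cv2.boundingRect(c))
A=ray(d,u,v,.095);print("axis?",A, "r mm",r*(1.367/421)*1000)
ys,xs=np.nonzero(m2[205:225,350:372]);P=np.array([ray(d,x+350,y+205,.095)[:2] for x,y in zip(xs,ys)]);print("mark",P.mean(0),P.min(0),P.max(0))
w=cv2.inRange(f,(170,170,150),(255,255,255));ys,xs=np.nonzero(w[205:235,340:376]);
for x,y in zip(xs,ys):print((x+340,y+205),(ray(d,x+340,y+205,.05)[:2]).round(3),end=' ')
E
```

```text
359.2597351074219 214.58441162109375 9.446805000305176 (350, 206, 19, 17)
axis? [ 0.42245396 -0.36273874  0.095     ] r mm 30.67406754255861
mark [ 0.41674322 -0.37918069] [ 0.40549694 -0.38817358] [ 0.42469756 -0.36845615]
(np.int64(348), np.int64(220)) [ 0.405 -0.337] (np.int64(349), np.int64(220)) [ 0.406 -0.34 ] (np.int64(346), np.int64(221)) [ 0.402 -0.33 ] (np.int64(347), np.int64(221)) [ 0.402 -0.334] (np.int64(345), np.int64(222)) [ 0.398 -0.327] (np.int64(346), np.int64(222)) [ 0.399 -0.33 ] (np.int64(343), np.int64(223)) [ 0.395 -0.32 ] (np.int64(344), np.int64(223)) [ 0.395 -0.323] (np.int64(345), np.int64(223)) [ 0.395 -0.327] (np.int64(353), np.int64(224)) [ 0.392 -0.354] (np.int64(354), np.int64(224)) [ 0.393 -0.357] (np.int64(360), np.int64(225)) [ 0.39  -0.378] (np.int64(352), np.int64(226)) [ 0.386 -0.35 ] (np.int64(353), np.int64(226)) [ 0.386 -0.354] (np.int64(360), np.int64(227)) [ 0.383 -0.378] (np.int64(361), np.int64(227)) [ 0.383 -0.381] (np.int64(353), np.int64(228)) [ 0.379 -0.354]
```

View pics/r6.png

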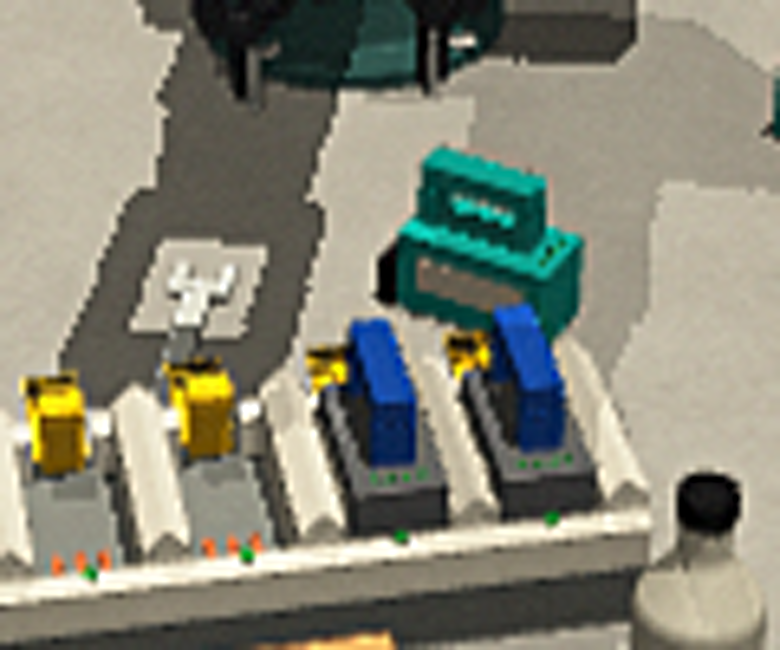

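View pics/s6.png

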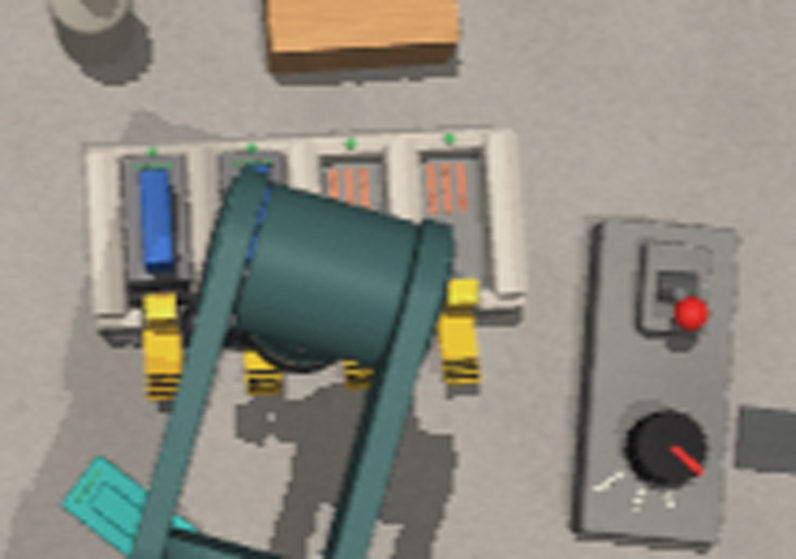

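```bash
python3 - <<'E'
from h import *
d=load("top13")
S=lambda x,y:(205+x/4.3-.5,110+y/4.3-.5)
a=ray(d,*S(600,226),.05);b=ray(d,*S(578,532),.05);e=ray(d,*S(738,235),.05);g=ray(d,*S(718,540),.05)
for p,q in((a,b),(e,g)):
    v=p-q;print(p.round(3),q.round(3),np.linalg.norm(v),np.degrees(np.arctan2(v[1],v[0])))
print(ray(d,360.2,213.8,.095))
ds=load("scene13");crop(ds,125,165,60,75,7.5,"pics/v.png")
# edge-based: dark mask top edge and right edge
f=cv2.cvtColor(d["frame"],cv2.COLOR_RGB2GRAY)
print(f[200:226,360]);print(f[213,340:376]);print(f[211,340:376])
fs=cv2.cvtColor(ds["frame"],cv2.COLOR_RGB2GRAY);print(fs[190:198,130:170])
E
```

```text
[ 0.602 -0.323  0.05 ] [ 0.36  -0.306  0.05 ] 0.24252244640232884 -3.8054761825285275
[ 0.599 -0.433  0.05 ] [ 0.357 -0.416  0.05 ] 0.24204228813450404 -3.90595654859881
[ 0.42509808 -0.36582628  0.095     ]
[135 136 137 138 125  70  47  47  46  47  47  48  48  47  57  48  47  48
  48  48  48  44  49  85 162 181]
[ 52  92 133 144 142 143 142 141 132 111  75  25  27  38  50  51  48  50
  49  48  47  57  58  48  46  45  45  46  43  94 130 130 130 136 152 137]
[ 52  86 128 142 144 143 142 141 134 120  94  29  21  34  47  50  50  48
  48  48  48  46  47  46  47  43  43  45  54 102 133 130 131 139 154 148]
[[153 153 185 181 179 180 182 185 181 182 180 181 183 182 191 195  24  29
   81  86  74  59  49  23  23  20  19  12   2  78 187 195 189 185 188 189
  187 189 195 185]
 [150 185 184 178 181 181 183 183 179 183 187 189 181 179 192 141  24  11
   17  40  86  95  91  33  17  27  21  26  19   6  64 195 189 182 184 188
  190 188 185 188]
 [147 186 183 180 182 182 182 185 183 183 184 182 143 142 182  53  14  20
   21  20  18  21  22  24  28  24  22  27  26  17  11 177 168 166 152 154
  151 157 155 161]
 [157 183 184 183 179 183 187 184 179 187 186 133 146 153 121  17  16  22
   22  23  21  22  24  22  28  21  26  28  22  16   0 158 149 144 144 142
  143 143 145 149]
 [189 188 183 186 184 180 185 185 186 184 151 148 145 157 120  13  19  28
   25  27  24  27  26  26  26  20  24  29  25  10   0 157 155 145 149 144
  143 145 147 152]
 [180 181 188 187 187 182 186 184 186 191  98 148 145 159 128  14  10  25
   24  25  25  23  29  19  24  27  23  22  13  12   0 116 153 147 144 146
  140 155 147 154]
 [182 184 186 184 184 184 182 186 185 191 132 141 147 147 171  17   4   7
   11  24  19  23  23  23  28  19   5   7  15   9   0 107 151 148 142 165
  143 177 151 148]
 [183 184 185 181 180 187 184 186 185 187 128 145 145 150 164  16   0   0
   11   6   6   4   8   9   9  11  13  13   9  12   0  67 161 155 145 208
  142 126 150 140]]
```

View pics/v.png

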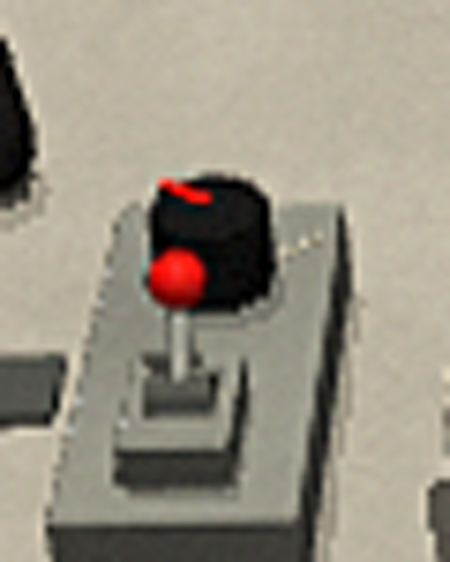

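```bash
python3 - <<'E'
from h import *
d=load("scene13");print(ray(d,152.7,195,.078))
print(ray(load("top13"),360.7,213,.095))
E
python3 mv.py .426 -.3665 .2 -30
```

```text
[ 0.42443427 -0.36791527  0.078     ]
[ 0.42775467 -0.36746791  0.095     ]
t 16.77 pos [ 0.4932 -0.0643  0.2154] F [-0.1  0.2  0.4] open 0.0857 j6 -1.9
tool axes in world y: [-0.082  0.997 -0.005] z: [0.996 0.082 0.017]
travel cm [  1.52 -29.55  -9.21] turn deg [34.73  1.02 -0.04] flip 0 rows>= 8.0
```

{"api": "servo_tool", "payload": {
  "travel": [
    [0, -3.9, -0.8],
    [0, -4, -0.5],
    [0, -4, 0],
    [0, -4, 0.3],
    [0, -3.8, 0.8]
  ],
  "angular": [
    [7, 0.5, 0],
    [7, 0.5, 0],
    [7, 0, 0],
    [7, 0, 0],
    [6, 0, 0]
  ],
  "hand": [1, 1, 1, 1, 1]
}}

```text
time: 17.18
tool_pos: [0.4624, -0.2574, 0.2144]
tcp_rot: [0.41, 1.526, -0.404]
wrist_force: [0.2, 0.2, 0.3]
opening: 0.0851
```

```bash
python3 mv.py .4265 -.3675 .13 -30
```

```text
t 17.18 pos [ 0.4624 -0.2574  0.2144] F [0.2 0.2 0.3] open 0.0851 j6 -1.67
tool axes in world y: [0.496 0.868 0.005] z: [ 0.868 -0.496  0.005]
travel cm [  8.4  -11.38   2.3 ] turn deg [ 0.23  0.3  -0.31] flip 0 rows>= 4.0
```

{"api": "servo_tool", "payload": {
  "travel": [
    [1, -3.7, 0.9],
    [1.5, -3.6, 0.7],
    [2, -3, 0.6],
    [2, -0.8, 0],
    [1, 0, 0]
  ],
  "angular": [
    [0, 0.3, -0.3],
    [0, 0, 0],
    [0, 0, 0],
    [0, 0, 0],
    [0, 0, 0]
  ],
  "hand": [1, 1, 1, 1, 1]
}}

```text
time: 17.6
tool_pos: [0.4273, -0.3791, 0.1381]
tcp_rot: [0.411, 1.519, -0.421]
wrist_force: [-0.6, 0.9, 0.4]
opening: 0.0853
```

```bash
python3 mv.py .4265 -.3675 .115 -30; python3 - <<'E'
from h import *
d=grab("scene","14");crop(d,110,120,90,90,7,"pics/w.png")
E
```

```text
t 17.6 pos [ 0.4273 -0.3791  0.1381] F [-0.6  0.9  0.4] open 0.0853 j6 -1.86
tool axes in world y: [ 0.507  0.862 -0.003] z: [ 0.862 -0.507  0.012]
travel cm [ 2.3   0.96 -0.68] turn deg [-0.47  0.7   0.2 ] flip 0 rows>= 1.0
```

View pics/w.png

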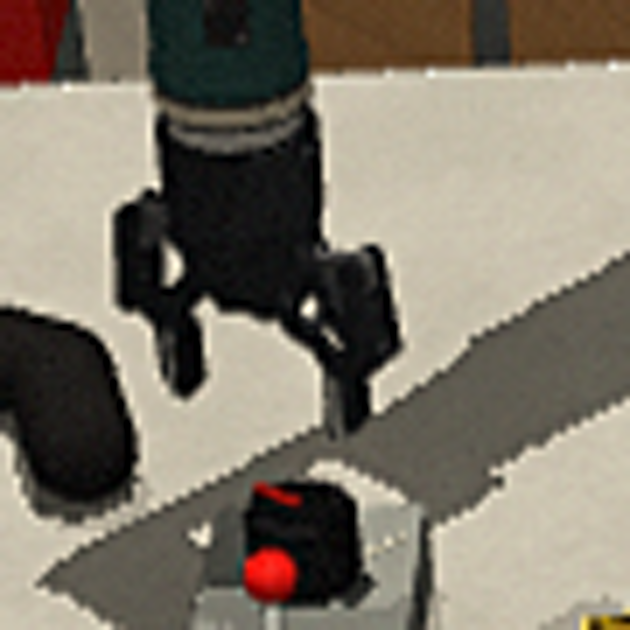

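{"api": "servo_tool", "payload": {
  "travel": [
    [0.5, 0.9, -0.6],
    [1, 0.2, -0.1],
    [0.8, 0, 0],
    [0, 0, 0]
  ],
  "angular": [
    [-0.4, 0.7, 0.2],
    [0, 0, 0],
    [0, 0, 0],
    [0, 0, 0]
  ],
  "hand": [1, 1, 1, 1]
}}

```text
time: 17.98
tool_pos: [0.4296, -0.3596, 0.1118]
tcp_rot: [0.41, 1.535, -0.403]
wrist_force: [-0.6, -0.6, -0.7]
opening: 0.0852
```

```bash
python3 mv.py .4265 -.3675 .065 -30
```

```text
t 17.98 pos [ 0.4296 -0.3596  0.1118] F [-0.6 -0.6 -0.7] open 0.0852 j6 -1.85
tool axes in world y: [0.496 0.869 0.004] z: [ 0.869 -0.496 -0.004]
travel cm [ 4.67 -0.85  0.14] turn deg [ 0.29 -0.21 -0.21] flip 0 rows>= 2.0
```

{"api": "servo_tool", "payload": {
  "travel": [
    [0, -0.7, 0.1],
    [0, 0, 0],
    [0.5, 0, 0],
    [0, 0, 0]
  ],
  "angular": [
    [0.2, -0.2, -0.2],
    [0, 0, 0],
    [0, 0, 0],
    [0, 0, 0]
  ],
  "hand": [1, 1, 1, 1]
}}

```text
time: 18.32
tool_pos: [0.4292, -0.3653, 0.1089]
tcp_rot: [0.403, 1.528, -0.408]
wrist_force: [-0.6, -0.2, 0.2]
opening: 0.0855
```

```bash
python3 mv.py .4265 -.3675 .063 -30
```

```text
t 18.32 pos [ 0.4292 -0.3653  0.1089] F [-0.6 -0.2  0.2] open 0.0855 j6 -1.86
tool axes in world y: [ 0.495  0.869 -0.001] z: [ 0.869 -0.495  0.005]
travel cm [ 4.59 -0.32 -0.15] turn deg [0.34 0.28 0.08] flip 0 rows>= 2.0
```

{"api": "servo_tool", "payload": {
  "travel": [
    [1, -0.3, -0.15],
    [1, 0, 0],
    [1, 0, 0],
    [0.6, 0, 0],
    [0, 0, 0]
  ],
  "angular": [
    [0.2, 0.3, 0],
    [0, 0, 0],
    [0, 0, 0],
    [0, 0, 0],
    [0, 0, 0]
  ],
  "hand": [1, 1, 1, 1, 1]
}}

```text
time: 18.73
tool_pos: [0.4262, -0.3682, 0.07]
tcp_rot: [0.408, 1.531, -0.411]
wrist_force: [-0.7, 0.3, -0.3]
opening: 0.0855
```

```bash
python3 mv.py .4265 -.3675 .063 -30
```

```text
t 18.73 pos [ 0.4262 -0.3682  0.07  ] F [-0.7  0.3 -0.3] open 0.0855 j6 -1.86
tool axes in world y: [ 0.499  0.867 -0.002] z: [ 0.867 -0.499  0.001]
travel cm [ 0.7   0.08 -0.01] turn deg [0.07 0.07 0.12] flip 0 rows>= 1.0
```

{"api": "servo_tool", "payload": {
  "travel": [
    [0.5, 0, 0],
    [0, 0, 0],
    [0, 0, 0],
    [0, 0, 0]
  ],
  "angular": [
    [0, 0, 0],
    [0, 0, 0],
    [0, 0, 0],
    [0, 0, 0]
  ],
  "hand": [0.8, 0.65, 0.6, 0.55]
}}

```text
time: 19.07
tool_pos: [0.4256, -0.3678, 0.0634]
tcp_rot: [0.409, 1.533, -0.41]
wrist_force: [-1.2, 0.5, 0.5]
opening: 0.0524
```

{"api": "servo_tool", "payload": {
  "travel": [
    [0, 0, 0],
    [0, 0, 0]
  ],
  "angular": [
    [0, 0, 0],
    [0, 0, 0]
  ],
  "hand": [0.5, 0.4]
}}

```text
time: 19.23
tool_pos: [0.4256, -0.3678, 0.0634]
tcp_rot: [0.409, 1.533, -0.41]
wrist_force: [-0.5, -0.0, -1.5]
opening: 0.0525
```

{"api": "servo_tool", "payload": {
  "travel": [
    [0, 0, 0],
    [0, 0, 0],
    [0, 0, 0],
    [0, 0, 0],
    [0, 0, 0]
  ],
  "angular": [
    [5, 0, 0],
    [6, 0, 0],
    [6, 0, 0],
    [6, 0, 0],
    [6, 0, 0]
  ],
  "hand": [0.4, 0.4, 0.4, 0.4, 0.4]
}}

```text
time: 19.65
tool_pos: [0.4263, -0.3671, 0.0634]
tcp_rot: [0.817, 1.413, -0.817]
wrist_force: [0.6, 0.4, -1.7]
opening: 0.0526
```

```bash
python3 mv.py .4256 -.3678 .0634 -98.8
```

```text
t 19.65 pos [ 0.4263 -0.3671  0.0634] F [ 0.6  0.4 -1.7] open 0.0526 j6 -1.33
tool axes in world y: [ 0.867  0.498 -0.001] z: [ 0.498 -0.867 -0.   ]
travel cm [ 0.   -0.1   0.02] turn deg [ 3.87e+01 -2.00e-02  4.00e-02] flip 0 rows>= 6.0
```

{"api": "servo_tool", "payload": {
  "travel": [
    [0, 0, 0],
    [0, 0, 0],
    [0, 0, 0],
    [0, 0, 0],
    [0, 0, 0]
  ],
  "angular": [
    [6, 0, 0],
    [6, 0, 0],
    [6, 0, 0],
    [6, 0, 0],
    [5, 0, 0]
  ],
  "hand": [0.4, 0.4, 0.4, 0.4, 0.4]
}}

```text
time: 20.07
tool_pos: [0.4273, -0.3668, 0.0635]
tcp_rot: [1.216, 1.204, -1.216]
wrist_force: [0.7, 0.1, -1.4]
opening: 0.0526
```

```bash
python3 mv.py .4256 -.3678 .0634 -98.8;python3 - <<'E'
from h import *
d=grab("top","15");crop(d,330,150,60,90,8,"pics/x.png")
d=grab("scene","15");crop(d,110,140,90,80,7,"pics/y.png")
E
```

```text
t 20.07 pos [ 0.4273 -0.3668  0.0635] F [ 0.7  0.1 -1.4] open 0.0526 j6 -0.8
tool axes in world y: [ 1.    -0.009  0.001] z: [-0.009 -1.     0.001]
travel cm [ 0.01 -0.17  0.1 ] turn deg [ 8.28  0.03 -0.05] flip 0 rows>= 2.0
```

View pics/y.png

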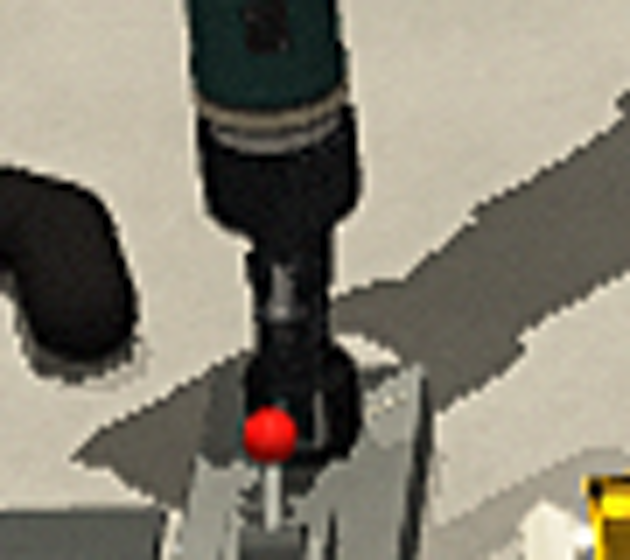

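View pics/x.png

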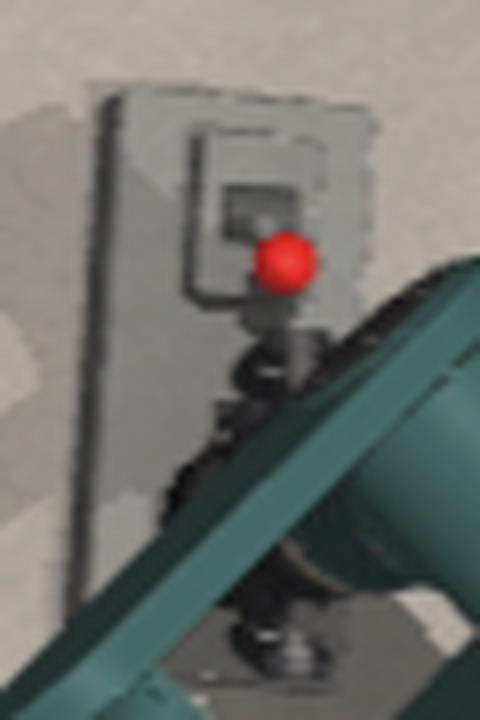

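{"api": "servo_tool", "payload": {
  "travel": [
    [0, 0, 0],
    [0, 0, 0],
    [0, 0, 0]
  ],
  "angular": [
    [5, 0, 0],
    [2.5, 0, 0],
    [0, 0, 0]
  ],
  "hand": [0.4, 0.4, 0.4]
}}

```text
time: 20.42
tool_pos: [0.4276, -0.3669, 0.0635]
tcp_rot: [1.307, 1.142, -1.306]
wrist_force: [0.3, 0.1, -0.8]
opening: 0.0522
```

```bash
python3 mv.py .4256 -.3678 .0634 -98.8
```

```text
t 20.42 pos [ 0.4276 -0.3669  0.0635] F [ 0.3  0.1 -0.8] open 0.0522 j6 -0.68
tool axes in world y: [ 0.991 -0.133  0.001] z: [-0.133 -0.991  0.   ]
travel cm [ 0.01 -0.18  0.12] turn deg [ 1.17  0.03 -0.08] flip 0 rows>= 1.0
```

{"api": "servo_tool", "payload": {
  "travel": [
    [0, 0, 0],
    [0, 0, 0],
    [0, 0, 0],
    [0, 0, 0],
    [-1, 0, 0]
  ],
  "angular": [
    [1.1, 0, 0],
    [0, 0, 0],
    [0, 0, 0],
    [0, 0, 0],
    [0, 0, 0]
  ],
  "hand": [0.4, 0.8, 0.8, 0.8, 0.8]
}}

```text
time: 20.83
tool_pos: [0.4267, -0.366, 0.0721]
tcp_rot: [1.316, 1.139, -1.316]
wrist_force: [-0.8, 0.4, 0.2]
opening: 0.0683
```

{"api": "servo_tool", "payload": {
  "travel": [
    [-3, 0, 0],
    [-4, 0, 0],
    [-4, 0, 0],
    [0, -4, -2],
    [0, -4, -2]
  ],
  "angular": [
    [0, 0, 0],
    [0, 0, 0],
    [0, 0, 0],
    [0, 0, 0],
    [0, 0, 0]
  ],
  "hand": [0.8, 0.8, 0.8, 0, 0]
}}

```text
time: 21.25
tool_pos: [0.3609, -0.3219, 0.1921]
tcp_rot: [1.312, 1.133, -1.311]
wrist_force: [-0.9, 0.6, 0.9]
opening: 0.045
```

```bash
python3 mv.py .47 -.375 .2 0;python3 - <<'E'
from h import *
d=grab("top","16");crop(d,310,140,90,100,6,"pics/x1.png")
d=grab("scene","16");crop(d,110,140,90,90,6.5,"pics/y1.png")
E
```

```text
t 21.25 pos [ 0.3609 -0.3219  0.1921] F [-0.9  0.6  0.9] open 0.045 j6 -0.7
tool axes in world y: [ 0.99  -0.141  0.005] z: [-0.141 -0.99   0.003]
travel cm [-0.72 11.55  3.72] turn deg [ 8.19e+01 -5.00e-02 -3.60e-01] flip 180 rows>= 12.0
```

View pics/y1.png

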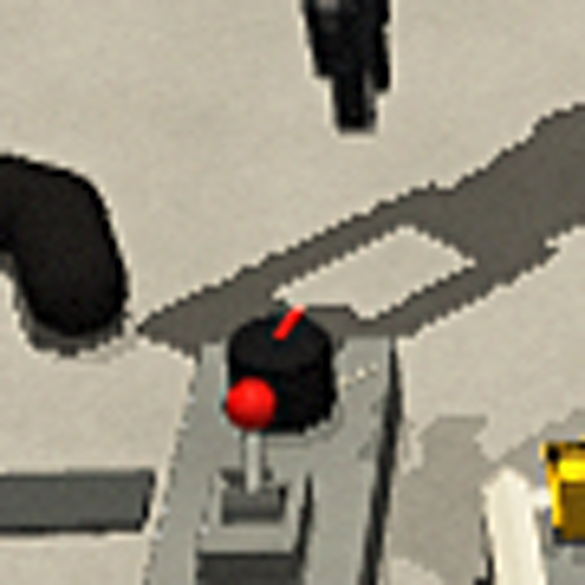

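View pics/x1.png

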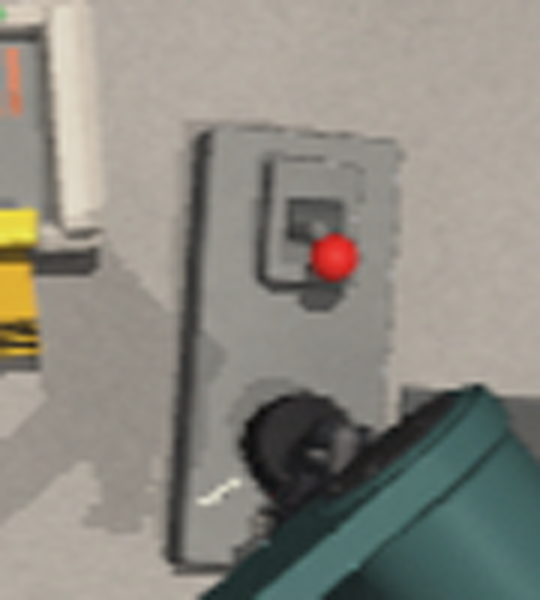

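```bash
python3 - <<'E'
from h import *
for n in("scene0","scene16"):
    d=load(n);hsv=cv2.cvtColor(d["frame"],cv2.COLOR_RGB2HSV);m=cv2.inRange(hsv,(0,150,90),(8,255,255))|cv2.inRange(hsv,(174,150,90),(180,255,255))
    ys,xs=np.nonzero(m[184:194,144:162]);P=np.array([ray(d,x+144,y+184,.0955)[:2] for x,y in zip(xs,ys)]);w,v=np.linalg.eigh(np.cov(P.T));v=v[:,1]
    mu=P.mean(0);print(n,len(P),mu.round(4),"axis dir",np.degrees(np.arctan2(v[1],v[0]))%180,"from centre",np.degrees(np.arctan2(*(mu-[.427,-.367])[::-1]))%360)
E
```

```text
scene0 14 [ 0.4176 -0.3787] axis dir 53.2724107363746 from centre 231.34135138369788
scene16 10 [ 0.4147 -0.3625] axis dir 155.80720397162085 from centre 160.03824062730757
```

```bash
python3 mv.py .482 -.371 .19 -94
```

```text
t 21.35 pos [ 0.3573 -0.3186  0.1921] F [-0.3 -0.2  0.1] open 0.0302 j6 -0.7
tool axes in world y: [ 0.99  -0.142  0.003] z: [-0.142 -0.99   0.002]
travel cm [ 0.26 13.09  3.41] turn deg [-4.18  0.14 -0.17] flip 0 rows>= 4.0
```

{"api": "servo_tool", "payload": {
  "travel": [
    [0, 3, 1],
    [0, 3.5, 1],
    [0, 3.5, 0.8],
    [0, 2, 0.2],
    [0, 0, 0]
  ],
  "angular": [
    [-1, 0, 0],
    [-1.5, 0, 0],
    [-1.5, 0, 0],
    [0, 0, 0],
    [0, 0, 0]
  ],
  "hand": [0, 0, 0, 0, 0]
}}

```text
time: 21.77
tool_pos: [0.4758, -0.3633, 0.1984]
tcp_rot: [1.259, 1.16, -1.258]
wrist_force: [-0.4, -0.0, 0.2]
opening: 0.0001
```

```bash
python3 mv.py .482 -.371 .105 -94; python3 - <<'E'
from h import *
d=grab("scene","17");crop(d,110,120,90,100,6,"pics/y2.png")
E
```

```text
t 21.77 pos [ 0.4758 -0.3633  0.1984] F [-0.4 -0.   0.2] open 0.0001 j6 -0.68
tool axes in world y: [ 0.997 -0.071  0.011] z: [-0.071 -0.997  0.009]
travel cm [9.35 0.57 0.64] turn deg [-0.08  0.53 -0.61] flip 0 rows>= 3.0
```

View pics/y2.png

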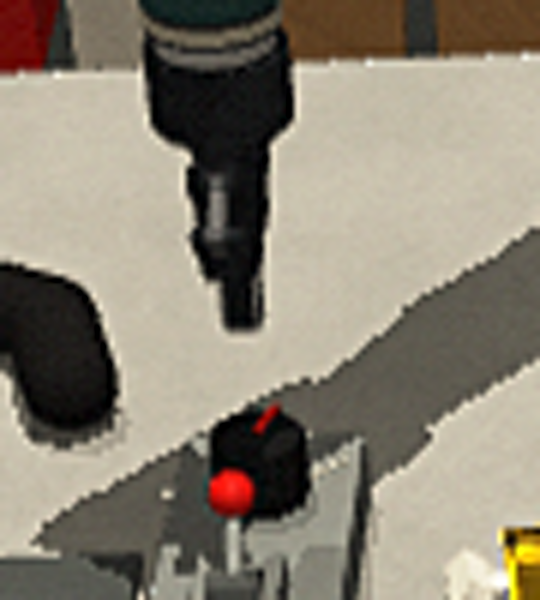

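{"api": "servo_tool", "payload": {
  "travel": [
    [2, 0.4, 0.6],
    [2.5, 0, 0],
    [2.5, 0, 0],
    [1.6, 0, 0],
    [0, 0, 0]
  ],
  "angular": [
    [0, 0.5, -0.6],
    [0, 0, 0],
    [0, 0, 0],
    [0, 0, 0],
    [0, 0, 0]
  ],
  "hand": [0, 0, 0, 0, 0]
}}

```text
time: 22.23
tool_pos: [0.4775, -0.3717, 0.1146]
tcp_rot: [1.258, 1.169, -1.263]
wrist_force: [-0.9, 0.8, -0.5]
opening: -0.0
```

```bash
python3 mv.py .553 -.3745 .107 -94
```

```text
t 22.23 pos [ 0.4775 -0.3717  0.1146] F [-0.9  0.8 -0.5] open -0.0 j6 -0.68
tool axes in world y: [ 0.997 -0.071  0.002] z: [-0.071 -0.997  0.006]
travel cm [ 0.78  7.55 -0.26] turn deg [-0.07  0.34 -0.13] flip 0 rows>= 2.0
```

{"api": "servo_tool", "payload": {
  "travel": [
    [0.7, 1, -0.2],
    [0.1, 1.5, 0],
    [0, 1.5, 0],
    [0, 1.5, 0],
    [0, 1.2, 0]
  ],
  "angular": [
    [0, 0.3, -0.1],
    [0, 0, 0],
    [0, 0, 0],
    [0, 0, 0],
    [0, 0, 0]
  ],
  "hand": [0, 0, 0, 0, 0]
}}

```text
time: 22.65
tool_pos: [0.5429, -0.3756, 0.1114]
tcp_rot: [1.262, 1.173, -1.268]
wrist_force: [-1.9, 0.3, -1.2]
opening: 0.0002
```

```bash
python3 mv.py .553 -.3745 .107 -94; python3 - <<'E'
from h import *
d=grab("scene","18");crop(d,110,120,90,100,6,"pics/y3.png")
E
```

```text
t 22.65 pos [ 0.5429 -0.3756  0.1114] F [-1.9  0.3 -1.2] open 0.0002 j6 -0.61
tool axes in world y: [ 0.997 -0.076 -0.003] z: [-0.076 -0.997  0.002]
travel cm [ 0.43  1.   -0.19] turn deg [-0.36  0.11  0.16] flip 0 rows>= 1.0
```

View pics/y3.png

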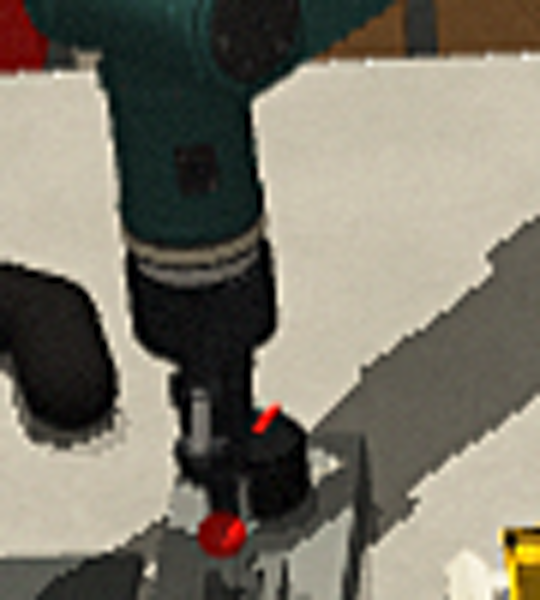

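The ball is moving with about 2 N of resistance. I'll push on to the end stop.

{"api": "servo_tool", "payload": {
  "travel": [
    [0.2, 0.7, 0],
    [0, 0.5, 0],
    [0, 0.4, 0]
  ],
  "angular": [
    [0, 0, 0],
    [0, 0, 0],
    [0, 0, 0]
  ],
  "hand": [0, 0, 0]
}}

```text
time: 22.95
tool_pos: [0.553, -0.3765, 0.1107]
tcp_rot: [1.254, 1.189, -1.283]
wrist_force: [-14.2, 2.7, 4.4]
opening: -0.0001
```

{"api": "servo_tool", "payload": {
  "travel": [
    [0, -1.5, 0],
    [-1, -3, 0],
    [-4, -0.5, 0],
    [-4, 0, 0],
    [-2, -4, 0]
  ],
  "angular": [
    [0, 0, 0],
    [0, 0, 0],
    [0, 0, 0],
    [0, 0, 0],
    [0, 0, 0]
  ],
  "hand": [0, 0, 0, 0, 0]
}}

```text
time: 23.37
tool_pos: [0.4636, -0.3631, 0.207]
tcp_rot: [1.257, 1.228, -1.289]
wrist_force: [0.3, -0.5, 0.0]
opening: -0.0002
```

{"api": "servo_tool", "payload": {
  "travel": [
    [0, -4, 0],
    [0, -4, 0],
    [0, -4, 0],
    [0, -4, 0],
    [0, -4, 0]
  ],
  "angular": [
    [0, 0, 0],
    [0, 0, 0],
    [0, 0, 0],
    [0, 0, 0],
    [0, 0, 0]
  ],
  "hand": [0, 0, 0, 0, 0]
}}

```text
time: 23.78
tool_pos: [0.2622, -0.3504, 0.2261]
tcp_rot: [1.248, 1.207, -1.281]
wrist_force: [-1.0, 0.1, 0.3]
opening: 0.0001
```

```bash
python3 - <<'E'
from h import *
from plant import arm
d=grab("top","19");cv2.imwrite("pics/z1.png",d["frame"][:,:,::-1])
d2=grab("scene","19");cv2.imwrite("pics/z2.png",cv2.resize(d2["frame"][130:270,120:390,::-1],None,fx=2.9,fy=2.9,interpolation=cv2.INTER_CUBIC))
print(arm.state()["tool_pos"],arm.state()["time"])
E
```

```text
[ 0.25966253 -0.35043343  0.22670159] 23.8833
```

View pics/z1.png

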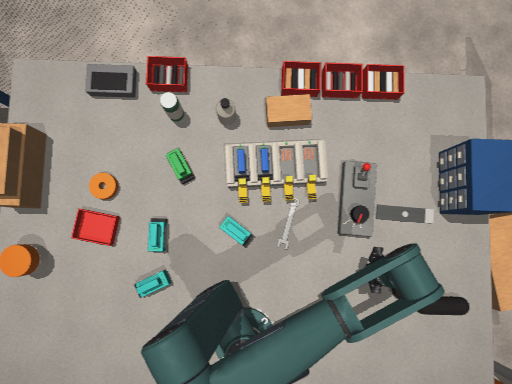

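View pics/z2.png

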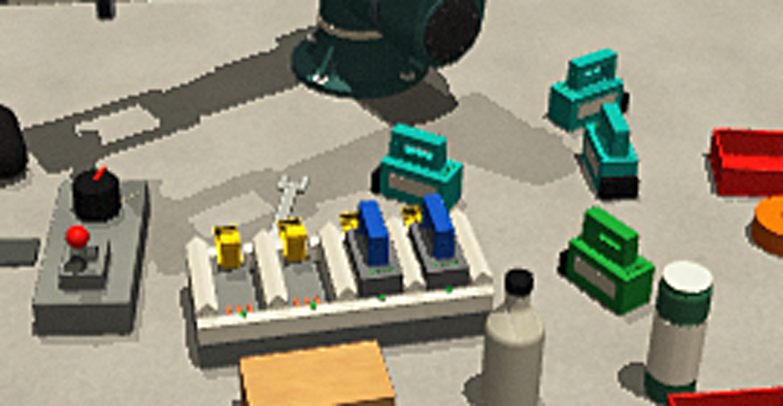

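```bash
python3 - <<'E'
from h import *
d=load("top19");crop(d,220,135,160,105,5,"pics/z3.png")
s=load("scene19")
psi=.0807;O=np.array([.592,-.0878]);c,sn=np.cos(psi),np.sin(psi)
for n,d,box in(("top",d,(355,155,380,190)),("scene",s,(135,195,160,225))):
    hsv=cv2.cvtColor(d["frame"],cv2.COLOR_RGB2HSV);m=cv2.inRange(hsv,(0,150,90),(6,255,255));ys,xs=np.nonzero(m[box[1]:box[3],box[0]:box[2]]);print(n,len(xs),"ball",ray(d,xs.mean()+box[0],ys.mean()+box[1],.1203).round(4))
hsv=cv2.cvtColor(load("top19")["frame"],cv2.COLOR_RGB2HSV);m=cv2.inRange(hsv,(0,150,90),(8,255,255))
ys,xs=np.nonzero(m[200:230,350:372]);P=np.array([ray(load("top19"),x+350,y+200,.0955)[:2] for x,y in zip(xs,ys)]);mu=P.mean(0);print("mark angle",np.degrees(np.arctan2(*(mu-[.427,-.367])[::-1]))%360)
E
```

```text
top 45 ball [ 0.5778 -0.3779  0.1203]
scene 47 ball [ 0.5786 -0.3774  0.1203]
mark angle 162.411034965538
```

View pics/z3.png

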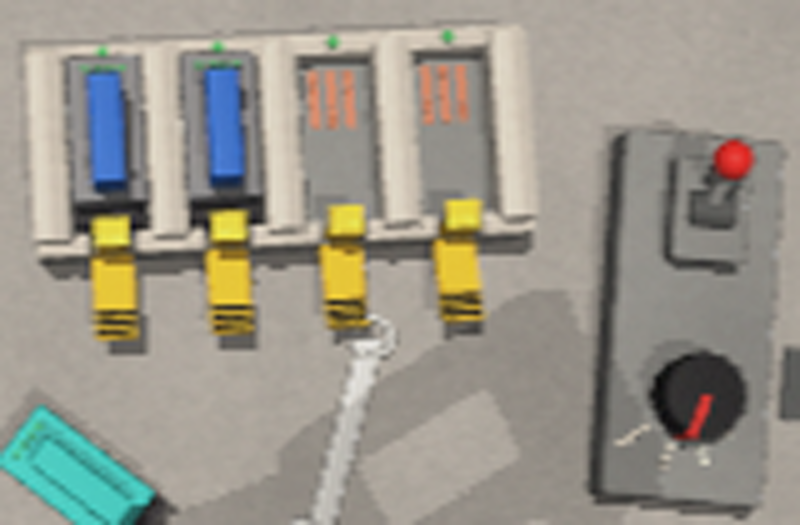

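Everything checks out: all four latches are shut over the two seated packs, the mark is at 3, and the lever is at on.

```bash
python3 -c "
from plant import arm
print(arm.job_done())"
```

```text
the job is handed in; nothing more can be done
None
```

I loaded both battery packs on the counter into the rack, turned the sleeve to 3, then threw the red switch to on. The job was handed in after about 24 s of robot time.

Only two blue-handled packs were there. I opened latches 1 and 2 and pressed the packs home in slots 2 and 1, black toes towards the robot.

Last checks in both camera views:
- **Latches:** all four look shut, and the two filled slots have their latch noses over the toes. At release each pack's height was within about 1 mm of the computed home height.
- **Sleeve:** the red mark points at about 162°, against about 163° measured for the three-dot group. It turned about 71° in all; the step from 1 to 3 is 69°.
- **Switch:** the ball is at x 0.578 m, which is where it should be for on. I pushed it against the end stop with about 14 N.
- **Other things:** the bottle, can, carton, spanner, spool, tray, blade and the green and turquoise look-alikes appear unmoved by eye.

One disagreement: the two views put the rack's rear wall about 9 mm lower than the 67 mm given. I relied on the top view for x and checked the wrist force on the way down. Both packs went in without jamming.

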